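# Put the stacked lids back on their canisters

### The job

The washed bamboo lids are dry: take the stack apart from the top down and put each lid on the stoneware canister it belongs to (small round, larger round, square, oblong), boss down and lying flat on the rim, so that each canister is covered and closed. Set the lids down, do not drop them, and leave the canisters, the glass jar and the sauce dish standing where they are.

Things in the scene. Friction and masses are not known exactly. Their poses are not given: they have to be found in the camera images.
- small_lid: Smallest lid, on top of the stack: a round bamboo board 50 mm across and 12 mm thick on a 19 mm round boss 6 mm deep; 20 g. Origin: centre of the boss's underside (lowest face), z up; the board spans z +6 to +18 mm.
- round_lid: Larger round lid, second from the top of the stack: a round bamboo board 64 mm across and 12 mm thick on a 32 mm round boss 6 mm deep; 30 g. Origin: centre of the boss's underside (lowest face), z up; the board spans z +6 to +18 mm.
- square_lid: Square lid, third from the top: a bamboo board 66 x 66 mm and 12 mm thick on a 34 x 34 mm boss 6 mm deep; 40 g. x and y lie along its sides. Origin: centre of the boss's underside (lowest face), z up; the board spans z +6 to +18 mm.
- oblong_lid: Oblong lid, at the bottom of the stack, lying on a 6 mm thick black rubber mat (125 x 85 mm, fixed): a bamboo board 108 mm along x, 68 mm along y, 12 mm thick, on a 76 x 36 mm boss 6 mm deep; 65 g. Origin: centre of the boss's underside (lowest face), z up; the board spans z +6 to +18 mm. Lids are stacked loosely, each 18 mm above the next, some mm and degrees out of line.
- small_canister: Smallest canister: round, 40 mm outside, 55 mm high; 160 g. Origin: centre of its underside, z up. White stoneware, open and empty, 4 mm walls, mouth 32 mm wide. The small lid belongs to it; seated, the lid's origin is 49 mm above this origin (boss hanging in the mouth with about 6 mm of play all round, board flat on the rim).
- round_canister: Larger round canister: 54 mm outside, 100 mm high; 360 g. Origin: centre of its underside, z up. White stoneware, open and empty, 4 mm walls, mouth 46 mm wide. The larger round lid belongs to it; seated, the lid's origin is 94 mm above this origin (about 7 mm of play all round).
- square_canister: Square canister: 56 x 56 mm outside, 85 mm high; 360 g. x and y lie along its sides. Origin: centre of its underside, z up. White stoneware, open and empty, 4 mm walls, mouth 48 x 48 mm. The square lid belongs to it, in any quarter turn; seated, the lid's origin is 79 mm above this origin (about 7 mm of play all round, so the sides must be nearly parallel).
- oblong_canister: Oblong canister: 98 mm along x, 58 mm along y outside, 62 mm high; 400 g. Origin: centre of its underside, z up. White stoneware, open and empty, 4 mm walls, mouth 90 x 50 mm. The oblong lid belongs to it, long side along long side, either way round; seated, the lid's origin is 56 mm above this origin (about 7 mm of play all round).
- glass_jar: Bystander: glass jar with a steel twist cap, 68 mm across, 95 mm high, 350 g, loose, standing among the canisters. Origin at the centre of its underside.
- sauce_dish: Bystander: small blue and white sauce dish, 72 mm across, 20 mm high, 70 g, loose, on the counter among the canisters. Origin at the centre of its underside.
Things that resemble listed ones, but are neither listed nor needed, are in the scene too. What is shaped like the round_canister but red is not meant.

How it is judged:
By the outcome, as a careful person would: the job done as asked, in the order asked, and still so for the second after the job is handed in, with the robot touching nothing.
It also fails if it takes over 122 s, if anything falls off the work surface, if the arm or the gripper's body presses on something with over 40 N, if the wrist force passes 120 N, or if a joint passes its speed limit or range.

### The arm

A 7-joint arm with a two-finger parallel gripper is mounted at the origin on the work surface. World frame = base frame: x ahead of the robot, y to its left, z up, the work surface at z = 0. Lengths are in m, angles in rad, forces in N, time in s.
With the tool pointing down it reaches from about 0.425 to 1.025 m from the base axis. Payload 3.6 kg.
Tool frame: the origin (TCP) lies at the very end of the fingers, on their centre line; the grasp point (between the pads) lies 19 mm behind it; z points along the fingers, y is the line along which they close (so a half turn about z gives the same grasp; the last joint's range is limited). The gripper opens to 85 mm and grips with 20 to 120 N. Pads are 22 mm wide; open, the fingers measure 114 mm over their backs; the gripper's body (76 mm by 85 mm) begins 54 mm behind the grasp point. The pads swing forward as they close: fully open they stand 13 mm farther back than shut.
Start: joints at [1.228, 0.591, 0.048, 1.609, -0.033, 0.943, -0.034], TCP at [0.179, -0.703, 0.231] pointing down, gripper open.
Joint ranges: [-2.69, 2.69], [-0.47, 2.24], [-1.27, 1.36], [0.19, 2.51], [-1.53, 4.68], [0.08, 2.07], [-3.09, 3.09]. Speed limits (rad/s): [2.57, 2.57, 3.14, 3.14, 3.14, 3.14, 3.14].

### API

Orientations are given as [roll, pitch, yaw] about the fixed x, y, z axes, in that order (R = Rz(yaw) Ry(pitch) Rx(roll)).
In Python, from cell import ctrl gives the robot as it stands.
- The arm moves only by the tool arm_command, never from a script. Its argument "motion" is a list of rows, each an object with "gripper": the finger opening in mm, from 0 to 85.4; "slide": the shift along the tool's x, y, z in mm, a list of three; "twist": the turn, a rotation vector about the tool's x, y, z in degrees, a list of three. A call has 1 to 8 rows; each row shifts and turns the commanded pose from where the row before left it, along the tool's axes as they then stand; what a row does not reach is not made up. A row lasts 1/10 s, in which the tool goes at most 50 mm and 8.59 degrees, less where a joint would pass 70% of its speed; a pose out of reach is approached as far as the arm can. A call is refused whole if a number of a shift passes 50 or a number of a turn 8.59, either way. A call with a gripper value outside its range is refused whole. The fingers move at their own pace and stop on an object; the grip force is fixed at half the most. Time passes only in rows, so rows that do not move let the fingers close. It gives the time, the measured TCP pose, the force, the opening and the grip force at its end, in the units of the state.
- ctrl.observe(): the state, without advancing time (a new reading comes with each control period).
- ctrl.read_camera(name): name is "scene" or "top" or "wrist"; returns the picture (420x560x3 uint8, red, green, blue); there is no depth.
- ctrl.camera_info(name): a dict with "camera_matrix" (3x3 intrinsics, pixels), "R" (3x3) and "t" (3): a world point X has camera coordinates R X + t. Camera axes: x right, y down, z forward; pixel columns grow to the right and rows downward; lengths in m; the calibration is good to about 2 mm. A picture is of the moment at which its call begins: read the wrist's pose just before it. camera_info takes no time and is no camera call; for the wrist camera it gives the pose at the moment of the call.
- ctrl.hand_in(): hands the job in; it is judged then, once.
The state is a dict: "time": time; "joint_pos": joint angles; "joint_vel": joint speeds; "joint_torque": joint torques, N m; "eef_pos": TCP position; "ee_rot": TCP orientation; "contact_force": force on the tool from outside, world axes, zero at the start; "ft_torque": the same for the moment, N m; "gripper_width": finger opening in m; "grasp_force": force on a finger pad.
Only numpy, scipy, OpenCV 4.12 (cv2) and the standard library are available. Lean on these libraries where they do the work, as an engineer would, in place of code of your own. Each camera call takes 0.05 s, during which the arm holds its last target. There are 200 camera calls.

## Working session

There is one attempt and no reset: what is moved stays moved. The work goes in short steps, Python scripts to look and compute and a tool call to move; the robot and the scene stay as the last step left them, time stands still between calls to the robot, and variables do not carry over. Pictures are saved under pics/ and viewed, at most 16 in all, crops included, and the job is handed in when it is done.

Besides the shell and the picture viewer there is one more tool, called after "Request:" as name(argument=value, ...) on one line, values as JSON. arm_command: Moves the arm, as the interface text tells. Its arguments: {"type":"object","properties":{"motion":{"type":"array"}},"required":["motion"]}

```bash
mkdir -p pics; ls
python3 - <<'E'
from cell import ctrl
import cv2,numpy as np
for n in("top","scene"):
    im=ctrl.read_camera(n);cv2.imwrite(f"pics/{n}0.png",cv2.resize(im[:,:,::-1],(800,600),interpolation=cv2.INTER_CUBIC))
    np.save(f"pics/{n}0.npy",im)
    i=ctrl.camera_info(n);print(n,np.round(i["camera_matrix"],1).tolist(),np.round(i["R"],3).tolist(),np.round(i["t"],3).tolist())
s=ctrl.observe();print({k:np.round(v,3).tolist() for k,v in s.items()})
E
```

```text
pics
top [[387.0, 0.0, 285.1], [0.0, 387.0, 207.9], [0.0, 0.0, 1.0]] [[0.029, -1.0, -0.008], [-0.983, -0.027, -0.183], [0.183, 0.014, -0.983]] [-0.012, 0.503, 0.771]
scene [[382.2, 0.0, 283.2], [0.0, 382.2, 213.9], [0.0, 0.0, 1.0]] [[-0.805, 0.594, -0.015], [0.333, 0.43, -0.839], [-0.491, -0.68, -0.544]] [0.387, -0.082, 1.042]
{'time': 0.1, 'joint_pos': [1.228, 0.592, 0.048, 1.61, -0.033, 0.943, -0.034], 'joint_vel': [-0.0, -0.001, -0.0, -0.002, 0.0, 0.0, -0.002], 'joint_torque': [0.003, -55.0, 1.553, -19.882, 0.01, 0.004, 0.0], 'eef_pos': [0.179, -0.702, 0.23], 'ee_rot': [-3.14, 0.0, 0.25], 'contact_force': [-0.23, 0.771, -0.549], 'ft_torque': [-0.013, 0.019, 0.019], 'grasp_force': 0.0, 'gripper_width': 0.086}
```

View pics/top0.png

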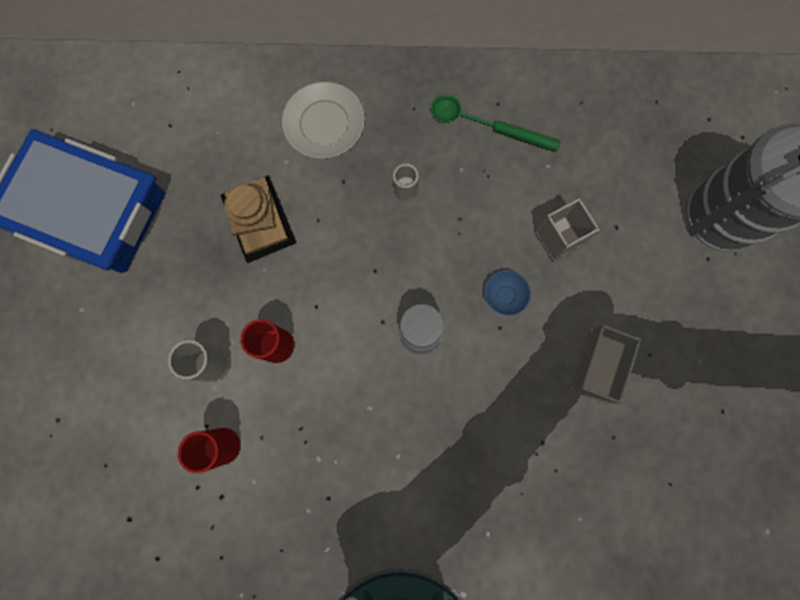

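View pics/scene0.png

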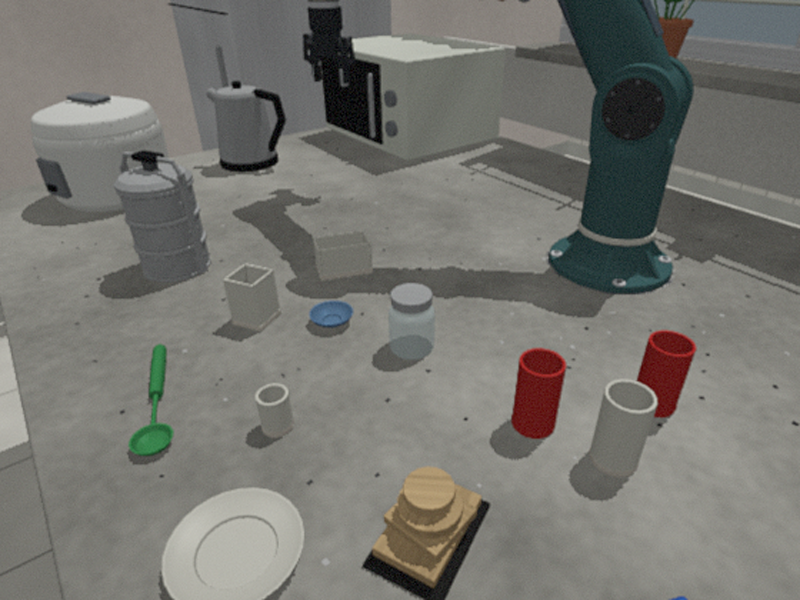

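Top view (800x600 picture): small lid (245,203), small canister rim (405,172), round canister rim (188,360), square canister rim (573,224), oblong canister rim (610,363), jar (421,327), dish (507,292). The two red ones are at (262,340) and (198,452). The scene view agrees.

```bash
cat > h.py <<'E'
from cell import ctrl
import cv2,numpy as np
from scipy.spatial.transform import Rotation as Ro
def ray(name,uv,z,info=None):
    i=info or ctrl.camera_info(name);K,R,t=[np.array(i[k]) for k in("camera_matrix","R","t")]
    d=R.T@np.linalg.inv(K)@np.array([uv[0],uv[1],1.]);c=-R.T@t
    return c+d*(z-c[2])/d[2]
def snap(name,fn,crop=None,size=(800,600)):
    i=ctrl.camera_info(name);im=ctrl.read_camera(name);np.save(fn[:-4]+".npy",im);np.savez(fn[:-4]+"_i.npz",**i)
    a=im[:,:,::-1]
    if crop: x0,y0,x1,y1=crop;a=a[y0:y1,x0:x1]
    cv2.imwrite(fn,cv2.resize(a,size,interpolation=cv2.INTER_CUBIC))
def go(x,y,z,yaw):
    "total tool-frame move in mm / twist about tool z in deg, from the measured pose"
    s=ctrl.observe();R=Ro.from_euler("xyz",s["ee_rot"]);Rt=Ro.from_euler("xyz",[np.pi,0,yaw])
    d=np.array([x,y,z])-s["eef_pos"]
    print("slide(now)",np.round(R.inv().apply(d)*1e3,1),"slide(final axes)",np.round(Rt.inv().apply(d)*1e3,1),"twist",np.round(np.degrees((R.inv()*Rt).as_rotvec()),2),"t",round(s["time"],2))
E
python3 - <<'E'
from h import *
for n,u,v,z in [("small_lid",245,203,.078),("small_can",405,175,.055),("round_can",188,360,.1),("square_can",573,224,.085),("oblong_can",611,364,.062),("jar",421,325,.095),("dish",507,292,.02)]:
    p=ray("top",((u+.5)/1.42857-.5,(v+.5)/1.42857-.5),z);print(n,p.round(4),np.hypot(*p[:2]).round(3),np.degrees(np.arctan2(p[1],p[0])).round(1))
im=np.load("pics/top0.npy")[:,:,::-1]
c=[im[y:y+75,x:x+100] for x,y in((130,110),(235,90),(85,215),(350,120),(375,220))]
c=[cv2.resize(a,(400,300),interpolation=cv2.INTER_CUBIC) for a in c[:1]+c[2:]]
cv2.imwrite("pics/crops.png",np.vstack([np.hstack(c[:2]),np.hstack(c[2:])]))
i=ctrl.camera_info("wrist");print({k:np.round(v,3).tolist() for k,v in i.items()})
go(.75,.0,.3,0)
E
```

```text
small_lid [0.6314 0.245  0.078 ] 0.677 21.2
small_can [0.6907 0.0117 0.055 ] 0.691 1.0
round_can [0.3984 0.2967 0.1   ] 0.497 36.7
square_can [ 0.6093 -0.2329  0.085 ] 0.652 -20.9
oblong_can [ 0.4119 -0.2878  0.062 ] 0.502 -34.9
jar [ 0.4555 -0.0178  0.095 ] 0.456 -2.2
dish [ 0.52   -0.1487  0.02  ] 0.541 -16.0
{'camera_matrix': [[312.598, 0.0, 274.577], [0.0, 312.598, 214.925], [0.0, 0.0, 1.0]], 'R': [[0.246, -0.969, -0.002], [-0.923, -0.235, 0.304], [-0.295, -0.073, -0.953]], 't': [-0.725, -0.038, 0.381]}
slide(now) [ 726.8 -539.   -68.8] slide(final axes) [ 571.  -701.8  -69.8] twist [-0.12  0.02 14.31] t 0.1
```

View pics/crops.png

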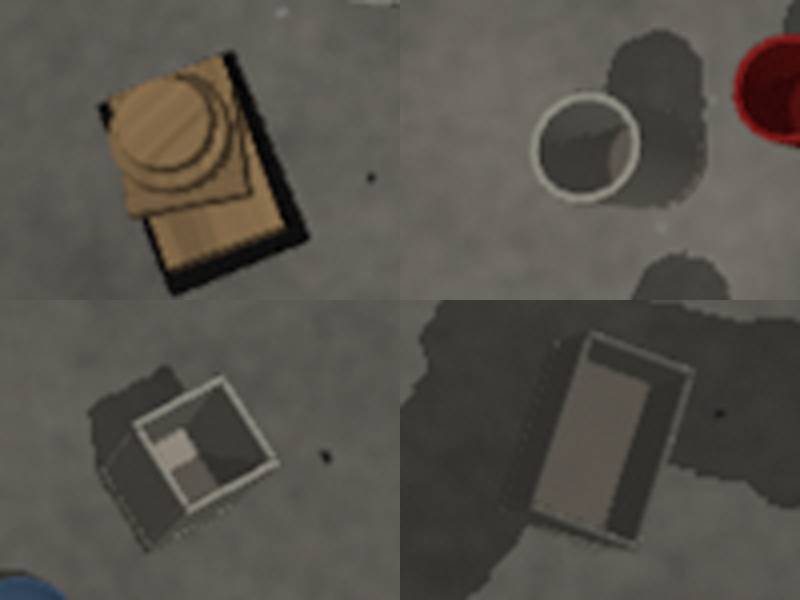

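Run:
```python
from h import *
def q(x0,y0,pts,z): return np.array([ray("top",(x0+(x+.5)/4-.5,y0+(y+.5)/4-.5),z)[:2] for x,y in pts])
def rep(n,P):
    e=np.roll(P,-1,0)-P;print(n,P.mean(0).round(4),"edges",np.linalg.norm(e,axis=1).round(3),"ang",(np.degrees(np.arctan2(e[:,1],e[:,0]))).round(1))
rep("small",q(130,110,[(166,122)],.078))
rep("round can",q(85,215,[(186,146)],.1))
rep("sq can",q(350,120,[(135,123),(222,78),(277,163),(190,210)],.085))
rep("ob can",q(375,220,[(190,33),(292,72),(236,248),(132,210)],.062))
rep("round lid",q(130,110,[(178,131)],.06))
rep("sq lid edge",q(130,110,[(130,215),(250,192),(236,110)],.042))
rep("ob lid edges",q(130,110,[(168,270),(284,228),(222,57),(108,98)],.024))
```

```text
small [0.6354 0.2458] edges [0.] ang [0.]
round can [0.3997 0.2975] edges [0.] ang [0.]
sq can [ 0.6119 -0.2333] edges [0.052 0.053 0.052 0.053] ang [ -60.6 -149.3  120.1   30.7]
ob can [ 0.412  -0.2883] edges [0.054 0.094 0.054 0.096] ang [-110.   160.2   71.4  -19.6]
round lid [0.6371 0.2448] edges [0.] ang [0.]
sq lid edge [0.6204 0.2336] edges [0.066 0.048 0.081] ang [-77.1  13.4 139.1]
ob lid edges [0.6319 0.2452] edges [0.068 0.108 0.068 0.108] ang [ -67.6   22.9  112.6 -156.9]
```

Request:
arm_command(motion=[{"gripper": 85, "slide": [28, -40, -10], "twist": [0, 0, 0]}, {"gripper": 85, "slide": [28, -40, -10], "twist": [0, 0, 0]}, {"gripper": 85, "slide": [28, -40, -10], "twist": [0, 0, 0]}, {"gripper": 85, "slide": [28, -40, 0], "twist": [0, 0, 0]}, {"gripper": 85, "slide": [28, -40, 0], "twist": [0, 0, 0]}, {"gripper": 85, "slide": [28, -40, 0], "twist": [0, 0, 0]}, {"gripper": 85, "slide": [28, -40, 0], "twist": [0, 0, 0]}, {"gripper": 85, "slide": [28, -40, 0], "twist": [0, 0, 0]}])

```text
time: 0.9
eef_pos: [0.3173, -0.335, 0.2612]
ee_rot: [-3.141, 0.0, 0.25]
contact_force: [1.3, 0.3, 0.4]
gripper_width: 0.0845
grasp_force: 0.0
```

The crops show the stack and the rims well: round lid centre at about (178,131) in the stack crop, and edge lengths match the listed sizes.

Request:
arm_command(motion=[{"gripper": 85, "slide": [32, -34.5, 0], "twist": [0, 0, 0]}, {"gripper": 85, "slide": [32, -34.5, 0], "twist": [0, 0, 0]}, {"gripper": 85, "slide": [32, -34.5, 0], "twist": [0, 0, 0]}, {"gripper": 85, "slide": [32, -34.5, 0], "twist": [0, 0, 0]}, {"gripper": 85, "slide": [32, -34.5, 0], "twist": [0, 0, 0]}, {"gripper": 85, "slide": [32, -34.5, 0], "twist": [0, 0, 0]}, {"gripper": 85, "slide": [32, -34.5, 0], "twist": [0, 0, 0]}, {"gripper": 85, "slide": [32, -34.5, 0], "twist": [0, 0, 0]}])

```text
time: 1.7
eef_pos: [0.4973, -0.0047, 0.2611]
ee_rot: [3.141, 0.0, 0.25]
contact_force: [1.3, -0.5, -0.6]
gripper_width: 0.0849
grasp_force: 0.0
```

Request:
arm_command(motion=[{"gripper": 85, "slide": [32, -34.5, 0], "twist": [0, 0, 0]}, {"gripper": 85, "slide": [32, -34.5, 0], "twist": [0, 0, 0]}, {"gripper": 85, "slide": [32, -34.5, 0], "twist": [0, 0, 0]}, {"gripper": 85, "slide": [32, -34.5, 0], "twist": [0, 0, 0]}, {"gripper": 85, "slide": [32, -34.5, 0], "twist": [0, 0, 0]}, {"gripper": 85, "slide": [32, -34.5, 0], "twist": [0, 0, 0]}, {"gripper": 85, "slide": [0, 0, 0], "twist": [0, 0, 0]}])

```text
time: 2.4
eef_pos: [0.6327, 0.2508, 0.2608]
ee_rot: [-3.135, -0.003, 0.258]
contact_force: [-0.5, -0.9, -0.2]
gripper_width: 0.085
grasp_force: 0.0
```

Run:
```python
from h import *
snap("wrist","pics/w1.png")
go(.636,.2455,.12,.25)
```

```text
slide(now) [  3.9   2.3 140.5] slide(final axes) [  3.9   2.  140.5] twist [-0.15  0.01  0.31] t 2.45
```

View pics/w1.png

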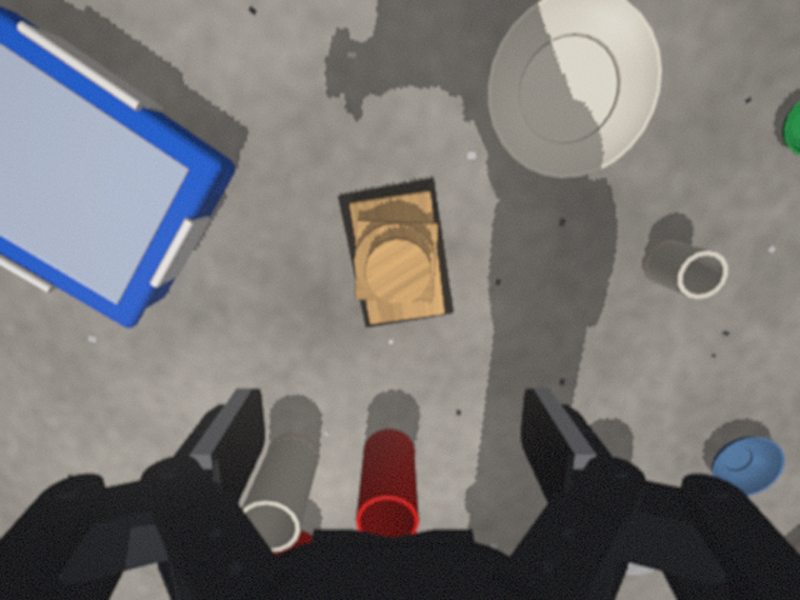

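Wrist view: small lid top ellipse centred at (398,271), small canister rim at (702,274), dish at (748,465), red canister in front.

Run:
```python
from h import *
i=dict(np.load("pics/w1_i.npz"))
for n,u,v,z in[("small",398,271,.078),("smallcan",702,274,.055),("roundcan",271,526,.1),("rl_left",354,262,.06),("rl_right",438,262,.06),("mat0",341,193,.006),("mat1",433,179,.006),("mat2",451,312,.006),("mat3",367,326,.006)]:
    print(n,ray("",((u+.5)/1.42857-.5,(v+.5)/1.42857-.5),z,i).round(4))
go(.635,.245,.12,.25)
im=np.load("pics/w1.npy")[115:235,225:385,::-1]
cv2.imwrite("pics/w1c.png",cv2.resize(im,(800,600),interpolation=cv2.INTER_CUBIC))
```

```text
small [0.6368 0.2478 0.078 ]
smallcan [0.6912 0.0115 0.055 ]
roundcan [0.4012 0.2963 0.1   ]
rl_left [0.631  0.2818 0.06  ]
rl_right [0.6478 0.2183 0.06  ]
mat0 [0.6751 0.3086 0.006 ]
mat1 [0.7064 0.2349 0.006 ]
mat2 [0.5957 0.1851 0.006 ]
mat3 [0.5621 0.2579 0.006 ]
slide(now) [  2.8   2.6 140.5] slide(final axes) [  2.8   2.2 140.5] twist [-0.15  0.01  0.31] t 2.45
```

View pics/w1c.png

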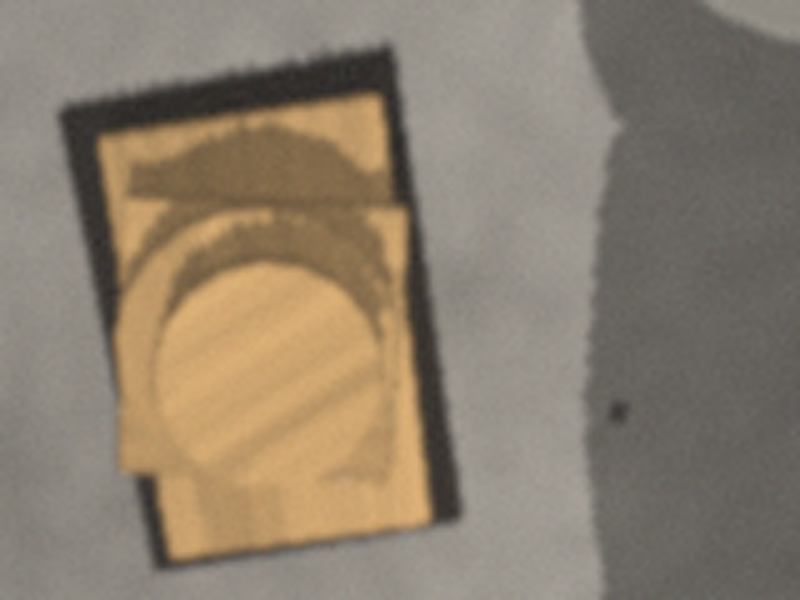

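Request:
arm_command(motion=[{"gripper": 66, "slide": [4, 1, 30], "twist": [0, 0, 0]}, {"gripper": 66, "slide": [0, 0, 40], "twist": [0, 0, 0]}, {"gripper": 66, "slide": [0, 0, 40], "twist": [0, 0, 0]}, {"gripper": 66, "slide": [0, 0, 30], "twist": [0, 0, 0]}, {"gripper": 66, "slide": [0, 0, 0], "twist": [0, 0, 0]}, {"gripper": 66, "slide": [0, 0, 0], "twist": [0, 0, 0]}])

```text
time: 3.05
eef_pos: [0.6358, 0.2404, 0.1213]
ee_rot: [3.141, 0.001, 0.249]
contact_force: [0.4, -1.0, -0.1]
gripper_width: 0.066
grasp_force: 0.0
```

Run:
```python
from h import *
go(.636,.247,.0605,.25);print(ctrl.observe()["gripper_width"])
snap("wrist","pics/w2.png")
```

```text
slide(now) [ 1.9 -6.3 60.8] slide(final axes) [ 1.9 -6.3 60.8] twist [ 0.05  0.07 -0.08] t 3.05
0.06599677205131553
```

View pics/w2.png

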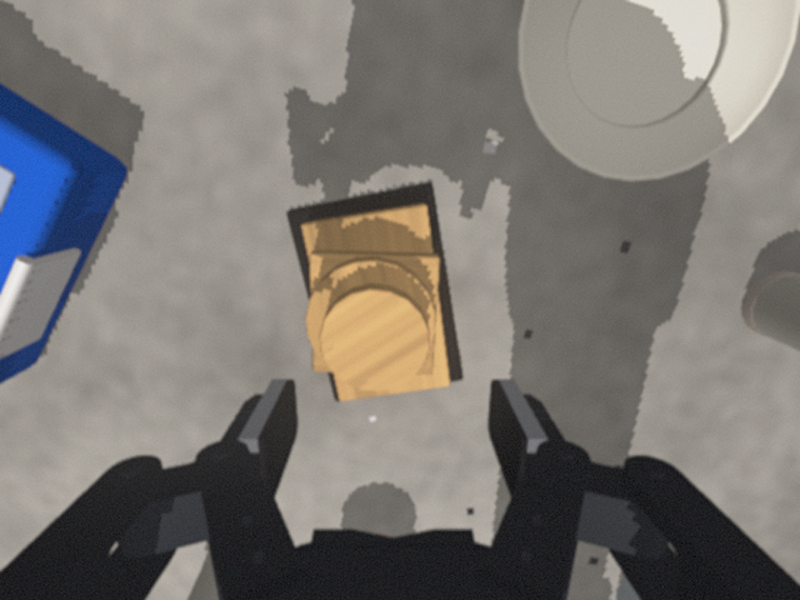

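Wrist view: small lid centred at about (376,341), fingers left/right at x 285/500.

Run:
```python
from h import *
i=dict(np.load("pics/w2_i.npz"))
for n,u,v,z in[("small",376,341,.078),("l",321,341,.078),("r",431,341,.078),("rl_left",306,320,.06),("rl_right",438,320,.06),("sqTR",440,257,.042),("sqTL",310,251,.042),("sqBL",313,372,.042),("obTL",302,222,.024),("obTR",430,204,.024),("obBR",449,387,.024),("obBL",342,401,.024)]:
    print(n,ray("",((u+.5)/1.42857-.5,(v+.5)/1.42857-.5),z,i).round(4))
```

```text
small [0.6369 0.2474 0.078 ]
l [0.6309 0.2713 0.078 ]
r [0.6429 0.2235 0.078 ]
rl_left [0.632  0.2817 0.06  ]
rl_right [0.6476 0.2197 0.06  ]
sqTR [0.6745 0.2245 0.042 ]
sqTL [0.6615 0.2886 0.042 ]
sqBL [0.5962 0.2743 0.042 ]
obTL [0.6717 0.2981 0.024 ]
obTR [0.6974 0.2346 0.024 ]
obBR [0.597  0.1948 0.024 ]
obBL [0.5722 0.2549 0.024 ]
```

Request:
arm_command(motion=[{"gripper": 66, "slide": [2.5, -6, 0], "twist": [0, 0, 0]}, {"gripper": 66, "slide": [0, 0, 25], "twist": [0, 0, 0]}, {"gripper": 66, "slide": [0, 0, 25], "twist": [0, 0, 0]}, {"gripper": 66, "slide": [0, 0, 10], "twist": [0, 0, 0]}, {"gripper": 66, "slide": [0, 0, 0], "twist": [0, 0, 0]}, {"gripper": 66, "slide": [0, 0, 0], "twist": [0, 0, 0]}])

```text
time: 3.7
eef_pos: [0.6378, 0.2488, 0.0626]
ee_rot: [-3.141, -0.002, 0.25]
contact_force: [0.7, -0.5, 0.4]
gripper_width: 0.0661
grasp_force: 0.0
```

Request:
arm_command(motion=[{"gripper": 40, "slide": [0, 0, 0], "twist": [0, 0, 0]}, {"gripper": 40, "slide": [0, 0, 0], "twist": [0, 0, 0]}, {"gripper": 40, "slide": [0, 0, 0], "twist": [0, 0, 0]}, {"gripper": 40, "slide": [0, 0, 0], "twist": [0, 0, 0]}, {"gripper": 40, "slide": [0, 0, 0], "twist": [0, 0, 0]}])

```text
time: 4.2
eef_pos: [0.6383, 0.2489, 0.0634]
ee_rot: [-3.141, -0.003, 0.25]
contact_force: [-1.2, -0.3, 6.2]
gripper_width: 0.0475
grasp_force: 61.9
```

Request:
arm_command(motion=[{"gripper": 40, "slide": [0, 0, -5], "twist": [0, 0, 0]}, {"gripper": 40, "slide": [0, 0, -15], "twist": [0, 0, 0]}, {"gripper": 40, "slide": [0, 0, -20], "twist": [0, 0, 0]}, {"gripper": 40, "slide": [0, 0, -20], "twist": [0, 0, 0]}, {"gripper": 40, "slide": [0, 0, 0], "twist": [0, 0, 0]}, {"gripper": 40, "slide": [0, 0, 0], "twist": [0, 0, 0]}])

```text
time: 4.8
eef_pos: [0.6372, 0.2482, 0.1222]
ee_rot: [-3.141, -0.001, 0.25]
contact_force: [0.2, -0.3, 0.4]
gripper_width: 0.0475
grasp_force: 61.6
```

Run:
```python
from h import *
s=ctrl.observe();print(s["eef_pos"],s["ee_rot"],s["gripper_width"],s["contact_force"])
snap("wrist","pics/w3.png")
```

```text
[0.63719725 0.24820696 0.1222458 ] [-3.14144127e+00 -1.38391756e-03  2.49702638e-01] 0.047541969179240834 [ 0.15323824 -0.26514141  0.4032306 ]
```

View pics/w3.png

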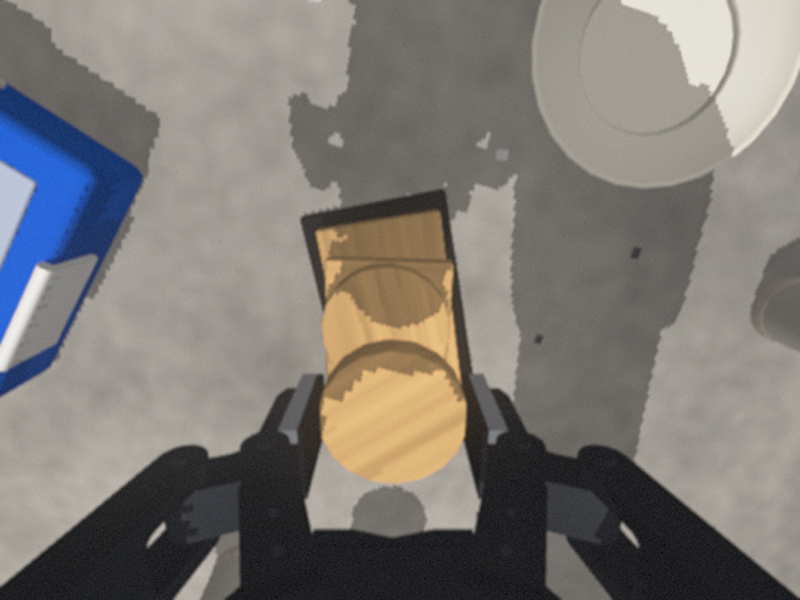

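Lid held level between the pads, remaining stack undisturbed below.

Request:
arm_command(motion=[{"gripper": 40, "slide": [-1, 40, 0], "twist": [0, 0, 0]}, {"gripper": 40, "slide": [-1, 40, 0], "twist": [0, 0, 0]}, {"gripper": 40, "slide": [-1, 40, 0], "twist": [0, 0, 0]}, {"gripper": 40, "slide": [-1, 40, 0], "twist": [0, 0, 0]}, {"gripper": 40, "slide": [-1, 40, 0], "twist": [0, 0, 0]}, {"gripper": 40, "slide": [-1, 43, 0], "twist": [0, 0, 0]}, {"gripper": 40, "slide": [0, 0, 0], "twist": [0, 0, 0]}, {"gripper": 40, "slide": [0, 0, 0], "twist": [0, 0, 0]}])

```text
time: 5.65
eef_pos: [0.6904, 0.0085, 0.1199]
ee_rot: [3.141, 0.003, 0.246]
contact_force: [0.4, 0.3, 0.1]
gripper_width: 0.048
grasp_force: 61.7
```

Run:
```python
from h import *
go(.691,.0115,.056,.25)
snap("wrist","pics/w4.png")
snap("top","pics/t4.png")
```

```text
slide(now) [ 1.4 -2.8 63.9] slide(final axes) [ 1.3 -2.7 63.9] twist [ 0.02  0.15 -0.24] t 5.65
```

View pics/w4.png

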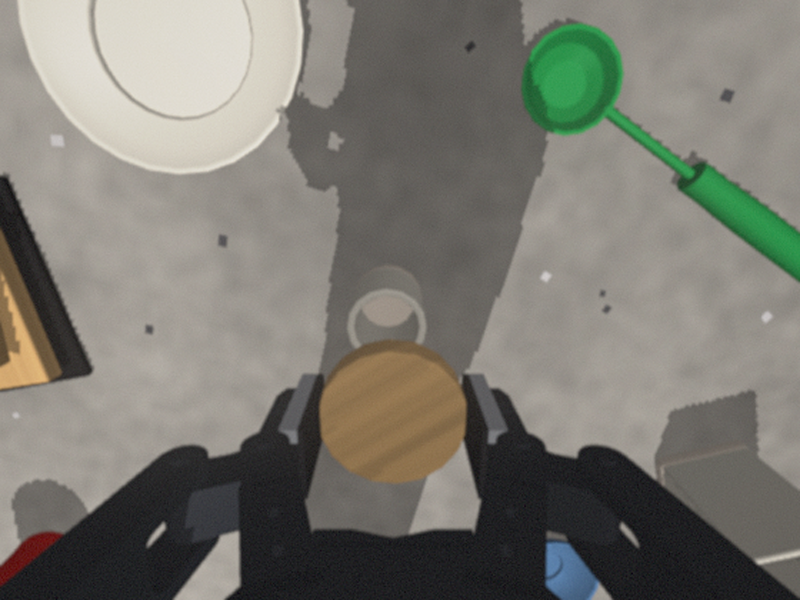

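Rim ring outer 348–427 x, top 288 (centre about (387,326)); lid held centred at (393,413).

Run:
```python
from h import *
i=dict(np.load("pics/w4_i.npz"));s=ctrl.observe();print(s["eef_pos"])
for n,u,v,z in[("can",387.5,326,.055),("canL",348,326,.055),("canR",427,326,.055),("cantop",387.5,288,.055),("lid",393.5,413,.1345),("lidL",320,413,.1345),("lidR",467,413,.1345),("lidbot",393,483,.1345)]:
    print(n,ray("",((u+.5)/1.42857-.5,(v+.5)/1.42857-.5),z,i).round(4))
```

```text
[0.69029904 0.01285748 0.12042859]
can [0.692  0.0105 0.055 ]
canL [0.6873 0.0295 0.055 ]
canR [ 0.6967 -0.0085  0.055 ]
cantop [0.7109 0.0151 0.055 ]
lid [0.6918 0.0076 0.1345]
lidL [0.6861 0.0308 0.1345]
lidR [ 0.6976 -0.0156  0.1345]
lidbot [0.6652 0.0012 0.1345]
```

Request:
arm_command(motion=[{"gripper": 40, "slide": [0, 0, 20], "twist": [0, 0, 0]}, {"gripper": 40, "slide": [0, 0, 20], "twist": [0, 0, 0]}, {"gripper": 40, "slide": [0, 0, 7], "twist": [0, 0, 0]}, {"gripper": 40, "slide": [0, 0, 0], "twist": [0, 0, 0]}, {"gripper": 40, "slide": [0, 0, 0], "twist": [0, 0, 0]}, {"gripper": 40, "slide": [0, 0, 0], "twist": [0, 0, 0]}])

```text
time: 6.35
eef_pos: [0.692, 0.0118, 0.0754]
ee_rot: [3.141, -0.002, 0.25]
contact_force: [-0.8, -0.4, 0.1]
gripper_width: 0.0477
grasp_force: 61.7
```

Run:
```python
from h import *
go(.6916,.011,.0525,.25);print(ctrl.observe()["eef_pos"])
snap("wrist","pics/w5.png")
snap("scene","pics/s5.png",(150,230,250,305))
a=cv2.imread("pics/w5.png")[250:550,200:600];b=cv2.resize(cv2.imread("pics/s5.png"),(400,300));cv2.imwrite("pics/m5.png",np.hstack([a,b]))
```

```text
slide(now) [-0.6  0.7 22.9] slide(final axes) [-0.6  0.7 22.9] twist [ 0.01 -0.11  0.02] t 6.35
[0.69196226 0.01182014 0.07535279]
```

View pics/m5.png

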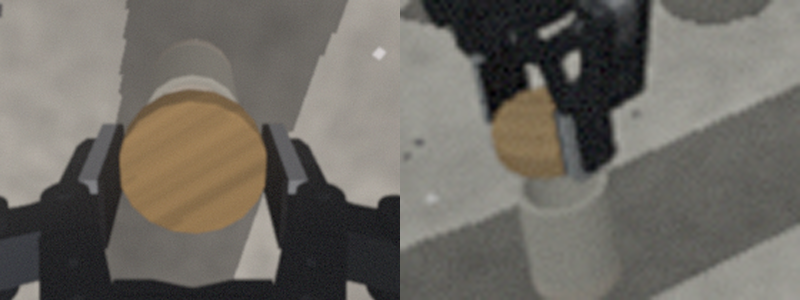

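The wrist part shows the lid at (193,165) over the canister; the scene part suggests the lid is pitched about the finger line, top face toward the camera. I'll fit the tilt.

```bash
cat > tilt.py <<'E'
from h import *
from scipy.optimize import minimize
import sys
def fit(fn,r,eef,rot,boss,shape="round"):
    i=dict(np.load(fn+"_i.npz"));im=np.load(fn+".npy")
    hsv=cv2.cvtColor(im,cv2.COLOR_RGB2HSV);m=((hsv[...,0]>8)&(hsv[...,0]<25)&(hsv[...,1]>75)).astype(np.uint8)
    m=cv2.morphologyEx(m,cv2.MORPH_OPEN,np.ones((3,3)))
    n,l,st,ce=cv2.connectedComponentsWithStats(m)
    T=Ro.from_euler("xyz",rot);K,R,t=i["camera_matrix"],i["R"],i["t"]
    g=(K@(R@np.array(eef)+t));g=g[:2]/g[2]
    k=min([k for k in range(1,n) if st[k,4]>800],key=lambda k:np.linalg.norm(ce[k]-g));mk=(l==k).astype(np.uint8)
    a=np.linspace(0,2*np.pi,72,endpoint=False)
    def pred(p):
        x,z,b,y=p;pts=[]
        for h,rr in((6,r),(18,r),(0,boss)):
            pts.append(np.c_[rr*np.cos(a),rr*np.sin(a),np.full(72,-h)])
        P=np.vstack(pts)+[0,0,12]; P=Ro.from_euler("y",b,degrees=True).apply(P)+[x,y,z-12]  # z: lid origin below TCP
        W=(T.apply(P/1e3)+eef)@R.T+t;q=W@K.T;q=q[:,:2]/q[:,2:]
        hull=cv2.convexHull((q*16).astype(np.int32));o=np.zeros(mk.shape,np.uint8)
        cv2.fillConvexPoly(o,hull,1,shift=4,lineType=8);return o
    def cost(p):
        o=pred(p);return 1-(o&mk).sum()/(o|mk).sum()
    best=min((minimize(cost,[0,3,b,0],method="Nelder-Mead",options=dict(initial_simplex=np.array([0,3,b,0])+np.array([[0,0,0,0],[4,0,0,0],[0,4,0,0],[0,0,12,0],[0,0,0,3]]))) for b in(-40,-20,0,20,40)),key=lambda q:q.fun)
    print(fn,"x,z,tilt,y",best.x.round(1),"cost",round(best.fun,3),"area",mk.sum())
    for b in(-40,-30,-20,-10,0,10,20): 
        q=minimize(lambda p:cost([p[0],p[1],b,p[2]]),[0,3,0],method="Nelder-Mead",options=dict(initial_simplex=[[0,3,0],[4,3,0],[0,8,0],[0,3,3]]));print(b,q.x.round(1),round(q.fun,3))
E
python3 - <<'E'
from tilt import *
fit("pics/w5",25,[.69196,.01182,.07535],[3.141,-.002,.25],9.5)
E
```

```text
pics/w5 x,z,tilt,y [-4.7  7.2  3.6  0.9] cost 0.013 area 8255
-40 [-6.  10.5  0.9] 0.041
-30 [-6.4 12.3  0.9] 0.048
-20 [-5.4 11.1  0.9] 0.039
-10 [-5.2 10.1  1.1] 0.04
0 [-5.3  8.6  0.9] 0.019
10 [-3.1  4.1  0.9] 0.034
20 [-1.3 -0.2  1. ] 0.098
```

Request:
arm_command(motion=[{"gripper": 40, "slide": [0, 0, 10], "twist": [0, 0, 0]}, {"gripper": 40, "slide": [0, 0, 5], "twist": [0, 0, 0]}, {"gripper": 40, "slide": [0, 0, 0], "twist": [0, 0, 0]}, {"gripper": 40, "slide": [0, 0, 0], "twist": [0, 0, 0]}])

```text
time: 6.85
eef_pos: [0.6908, 0.0112, 0.0588]
ee_rot: [-3.141, 0.001, 0.25]
contact_force: [-0.6, -0.2, 0.0]
gripper_width: 0.0474
grasp_force: 61.7
```

Request:
arm_command(motion=[{"gripper": 40, "slide": [0, 0, 2], "twist": [0, 0, 0]}, {"gripper": 40, "slide": [0, 0, 0], "twist": [0, 0, 0]}, {"gripper": 40, "slide": [0, 0, 0], "twist": [0, 0, 0]}])

```text
time: 7.15
eef_pos: [0.6912, 0.0112, 0.0573]
ee_rot: [3.142, -0.0, 0.25]
contact_force: [-0.4, -0.7, 0.2]
gripper_width: 0.0475
grasp_force: 61.7
```

Request:
arm_command(motion=[{"gripper": 40, "slide": [0, 0, 1.5], "twist": [0, 0, 0]}, {"gripper": 40, "slide": [0, 0, 0], "twist": [0, 0, 0]}, {"gripper": 40, "slide": [0, 0, 0], "twist": [0, 0, 0]}])

```text
time: 7.45
eef_pos: [0.6911, 0.0112, 0.0558]
ee_rot: [-3.142, 0.0, 0.25]
contact_force: [0.3, -0.6, -0.0]
gripper_width: 0.0476
grasp_force: 61.7
```

Request:
arm_command(motion=[{"gripper": 40, "slide": [0, 0, 1.5], "twist": [0, 0, 0]}, {"gripper": 40, "slide": [0, 0, 0], "twist": [0, 0, 0]}, {"gripper": 40, "slide": [0, 0, 0], "twist": [0, 0, 0]}])

```text
time: 7.75
eef_pos: [0.6911, 0.0112, 0.0542]
ee_rot: [-3.142, 0.0, 0.25]
contact_force: [-0.4, -0.2, 1.0]
gripper_width: 0.0477
grasp_force: 61.7
```

Request:
arm_command(motion=[{"gripper": 40, "slide": [0, 0, 1], "twist": [0, 0, 0]}, {"gripper": 40, "slide": [0, 0, 0], "twist": [0, 0, 0]}, {"gripper": 40, "slide": [0, 0, 0], "twist": [0, 0, 0]}])

```text
time: 8.05
eef_pos: [0.6911, 0.0112, 0.0532]
ee_rot: [-3.142, 0.0, 0.25]
contact_force: [-0.1, 0.0, -0.3]
gripper_width: 0.0475
grasp_force: 61.7
```

Run:
```python
from h import *
s=ctrl.observe();print(s["eef_pos"],s["contact_force"],s["ft_torque"])
```

```text
[0.69111746 0.01123787 0.05324784] [-0.13883752  0.01093851 -0.31578265] [-3.46777633e-05  2.40445349e-02  1.48235457e-02]
```

Request:
arm_command(motion=[{"gripper": 40, "slide": [0, 0, 1], "twist": [0, 0, 0]}, {"gripper": 40, "slide": [0, 0, 0], "twist": [0, 0, 0]}, {"gripper": 40, "slide": [0, 0, 0], "twist": [0, 0, 0]}])

```text
time: 8.35
eef_pos: [0.6913, 0.0113, 0.0525]
ee_rot: [3.142, -0.0, 0.25]
contact_force: [-0.0, 0.1, 2.4]
gripper_width: 0.0475
grasp_force: 61.6
```

Request:
arm_command(motion=[{"gripper": 40, "slide": [0, 0, 1], "twist": [0, 0, 0]}, {"gripper": 40, "slide": [0, 0, 0], "twist": [0, 0, 0]}, {"gripper": 40, "slide": [0, 0, 0], "twist": [0, 0, 0]}])

```text
time: 8.65
eef_pos: [0.6915, 0.0114, 0.0525]
ee_rot: [3.141, -0.001, 0.25]
contact_force: [-2.9, -1.0, 7.0]
gripper_width: 0.0475
grasp_force: 62.2
```

Contact exactly at the predicted height. Releasing.

Request:
arm_command(motion=[{"gripper": 40, "slide": [0, 0, -1], "twist": [0, 0, 0]}, {"gripper": 53, "slide": [0, 0, 0], "twist": [0, 0, 0]}, {"gripper": 60, "slide": [0, 0, 0], "twist": [0, 0, 0]}, {"gripper": 66, "slide": [0, 0, 0], "twist": [0, 0, 0]}, {"gripper": 66, "slide": [0, 0, 0], "twist": [0, 0, 0]}, {"gripper": 66, "slide": [0, 0, -15], "twist": [0, 0, 0]}, {"gripper": 66, "slide": [0, 0, -30], "twist": [0, 0, 0]}, {"gripper": 75, "slide": [0, 0, -30], "twist": [0, 0, 0]}])

```text
time: 9.45
eef_pos: [0.6908, 0.0112, 0.1285]
ee_rot: [-3.141, 0.001, 0.25]
contact_force: [0.2, -0.6, 0.5]
gripper_width: 0.0747
grasp_force: 0.0
```

Request:
arm_command(motion=[{"gripper": 76, "slide": [1, -40, 0], "twist": [0, 0, 0]}, {"gripper": 76, "slide": [1, -40, 0], "twist": [0, 0, 0]}, {"gripper": 76, "slide": [1, -40, 0], "twist": [0, 0, 0]}, {"gripper": 76, "slide": [1, -40, 0], "twist": [0, 0, 0]}, {"gripper": 76, "slide": [1, -40, 0], "twist": [0, 0, 0]}, {"gripper": 76, "slide": [1, -40, 0], "twist": [0, 0, 0]}, {"gripper": 76, "slide": [0, 0, 0], "twist": [0, 0, 0]}, {"gripper": 76, "slide": [0, 0, 0], "twist": [0, 0, 0]}])

```text
time: 10.25
eef_pos: [0.6372, 0.2474, 0.1284]
ee_rot: [-3.141, -0.001, 0.253]
contact_force: [1.1, -0.6, -0.2]
gripper_width: 0.0761
grasp_force: 0.0
```

Run:
```python
from h import *
ctrl.read_camera("top")
snap("wrist","pics/w6.png");print(ctrl.observe()["eef_pos"])
snap("scene","pics/s6.png",(150,230,250,305))
a=cv2.imread("pics/w6.png")[100:550,150:650];b=cv2.resize(cv2.imread("pics/s6.png"),(300,225));b=np.vstack([b,b*0]);cv2.imwrite("pics/m6.png",np.hstack([a,b]))
```

```text
[0.63834755 0.24347819 0.12782471]
```

View pics/m6.png

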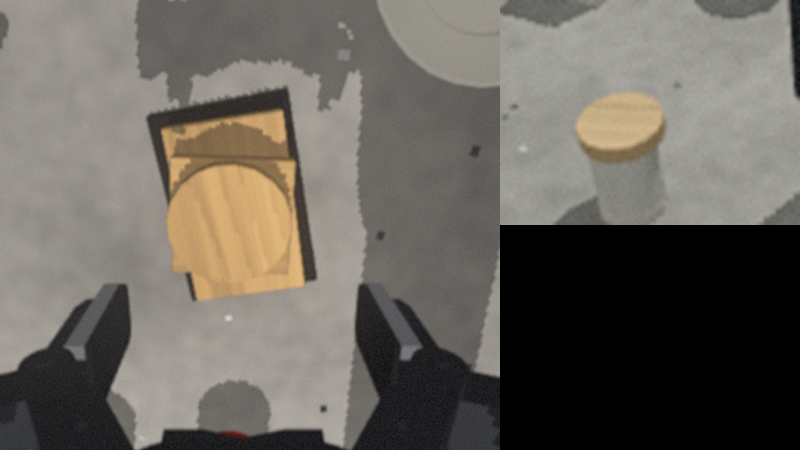

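Small lid lies flat on its canister (scene inset). Round lid at (229,222) in crop, i.e. (379,322) in the full picture; square corners at TR (445,260), BL (323,372).

Run:
```python
from h import *
i=dict(np.load("pics/w6_i.npz"))
for n,u,v,z in[("rl",379,322,.06),("rlL",317,322,.06),("rlR",441,322,.06),("rltop",379,263,.06),("sqTR",445,260,.042),("sqTL",320,257,.042),("sqBL",323,372,.042),("obTL",311,229,.024),("obTR",432,209,.024),("obBR",454,384,.024),("obBL",346,400,.024)]:
    print(n,ray("",((u+.5)/1.42857-.5,(v+.5)/1.42857-.5),z,i).round(4))
go(.639,.25,.046,.25)
```

```text
rl [0.6395 0.2513 0.06  ]
rlL [0.6319 0.2814 0.06  ]
rlR [0.6472 0.2212 0.06  ]
rltop [0.6687 0.2584 0.06  ]
sqTR [0.6749 0.2251 0.042 ]
sqTL [0.6604 0.2885 0.042 ]
sqBL [0.5964 0.2738 0.042 ]
obTL [0.6703 0.2983 0.024 ]
obTR [0.697  0.2368 0.024 ]
obBR [0.599  0.1951 0.024 ]
obBL [0.572  0.2569 0.024 ]
slide(now) [ 2.2 -6.9 81.6] slide(final axes) [ 2.3 -6.8 81.7] twist [ 0.09 -0.02 -0.17] t 10.4
```

Request:
arm_command(motion=[{"gripper": 76, "slide": [2, -5, 10], "twist": [0, 0, 0]}, {"gripper": 76, "slide": [0, 0, 30], "twist": [0, 0, 0]}, {"gripper": 76, "slide": [0, 0, 15], "twist": [0, 0, 0]}, {"gripper": 76, "slide": [0, 0, 0], "twist": [0, 0, 0]}, {"gripper": 76, "slide": [0, 0, 0], "twist": [0, 0, 0]}, {"gripper": 76, "slide": [0, 0, 0], "twist": [0, 0, 0]}])

```text
time: 11.0
eef_pos: [0.6392, 0.2508, 0.0732]
ee_rot: [-3.141, -0.002, 0.249]
contact_force: [0.1, -0.4, 1.1]
gripper_width: 0.076
grasp_force: 0.0
```

Run:
```python
from h import *
go(.6395,.251,.0445,.25)
```

```text
slide(now) [ 0.3 -0.1 28.7] slide(final axes) [ 0.4 -0.1 28.7] twist [-0.02 -0.09 -0.03] t 11.0
```

Request:
arm_command(motion=[{"gripper": 76, "slide": [0, 0, 15], "twist": [0, 0, 0]}, {"gripper": 76, "slide": [0, 0, 14], "twist": [0, 0, 0]}, {"gripper": 76, "slide": [0, 0, 0], "twist": [0, 0, 0]}, {"gripper": 76, "slide": [0, 0, 0], "twist": [0, 0, 0]}, {"gripper": 55, "slide": [0, 0, 0], "twist": [0, 0, 0]}, {"gripper": 55, "slide": [0, 0, 0], "twist": [0, 0, 0]}, {"gripper": 55, "slide": [0, 0, 0], "twist": [0, 0, 0]}, {"gripper": 55, "slide": [0, 0, 0], "twist": [0, 0, 0]}])

```text
time: 11.8
eef_pos: [0.639, 0.251, 0.0441]
ee_rot: [-3.141, -0.002, 0.25]
contact_force: [0.1, 1.1, 2.4]
gripper_width: 0.0616
grasp_force: 65.1
```

Request:
arm_command(motion=[{"gripper": 55, "slide": [0, 0, -5], "twist": [0, 0, 0]}, {"gripper": 55, "slide": [0, 0, -25], "twist": [0, 0, 0]}, {"gripper": 55, "slide": [0, 0, -40], "twist": [0, 0, 0]}, {"gripper": 55, "slide": [0, 0, -40], "twist": [0, 0, 0]}, {"gripper": 55, "slide": [0, 0, -20], "twist": [0, 0, 0]}, {"gripper": 55, "slide": [0, 0, 0], "twist": [0, 0, 0]}, {"gripper": 55, "slide": [0, 0, 0], "twist": [0, 0, 0]}])

```text
time: 12.5
eef_pos: [0.6379, 0.2502, 0.1731]
ee_rot: [3.141, 0.001, 0.25]
contact_force: [0.1, -0.2, -0.9]
gripper_width: 0.0617
grasp_force: 65.2
```

Run:
```python
from tilt import *
s=ctrl.observe();snap("wrist","pics/w7.png")
fit("pics/w7",32,s["eef_pos"],s["ee_rot"],16)
go(.4005,.297,.175,.25)
```

```text
pics/w7 x,z,tilt,y [  6.5   0.9 -27.1   0.9] cost 0.288 area 19677
-40 [4.9 2.  1. ] 0.293
-30 [ 7.7 -0.3  1. ] 0.289
-20 [6.  0.8 0.9] 0.291
-10 [2.9 2.2 0.9] 0.293
0 [0.2 2.5 1.1] 0.305
10 [ 0.1 -0.7  1.2] 0.333
20 [ 3.2 -7.6  0.9] 0.378
slide(now) [-217.8 -104.2   -2.5] slide(final axes) [-217.7 -104.2   -3. ] twist [ 0.04  0.15 -0.01] t 12.55
```

Request:
arm_command(motion=[{"gripper": 55, "slide": [-36, -17.4, 0], "twist": [0, 0, 0]}, {"gripper": 55, "slide": [-36, -17.4, 0], "twist": [0, 0, 0]}, {"gripper": 55, "slide": [-36, -17.4, 0], "twist": [0, 0, 0]}, {"gripper": 55, "slide": [-36, -17.4, 0], "twist": [0, 0, 0]}, {"gripper": 55, "slide": [-37, -17.4, 0], "twist": [0, 0, 0]}, {"gripper": 55, "slide": [-37, -17.4, 0], "twist": [0, 0, 0]}, {"gripper": 55, "slide": [0, 0, 0], "twist": [0, 0, 0]}, {"gripper": 55, "slide": [0, 0, 0], "twist": [0, 0, 0]}])

```text
time: 13.35
eef_pos: [0.3997, 0.2974, 0.1721]
ee_rot: [3.14, 0.003, 0.252]
contact_force: [-0.2, -0.8, -0.5]
gripper_width: 0.0612
grasp_force: 65.2
```

Request:
arm_command(motion=[{"gripper": 55, "slide": [0, 0, 0], "twist": [0, 0, 0]}, {"gripper": 55, "slide": [0, 0, 0], "twist": [0, 0, 0]}])

```text
time: 13.55
eef_pos: [0.4026, 0.2974, 0.1728]
ee_rot: [3.141, 0.0, 0.248]
contact_force: [0.4, -0.1, -0.2]
gripper_width: 0.0616
grasp_force: 65.2
```

Run:
```python
from tilt import *
s=ctrl.observe();print(s["eef_pos"],s["gripper_width"]);snap("wrist","pics/w8.png")
fit("pics/w8",32,s["eef_pos"],s["ee_rot"],16)
go(.4005,.297,.0961,.25)
```

```text
[0.40261244 0.29737491 0.17281827] 0.0615785182034454
pics/w8 x,z,tilt,y [-3.4  5.7  0.   1. ] cost 0.016 area 13595
-40 [-4.6 11.6  1.1] 0.046
-30 [-5.4 12.5  0.9] 0.054
-20 [-4.5 10.8  1.1] 0.045
-10 [-4.   8.7  1. ] 0.035
0 [-3.4  5.7  1.1] 0.016
10 [-1.7  1.4  1. ] 0.046
20 [ 0.7 -3.8  1.1] 0.118
slide(now) [-2.1 -0.2 76.8] slide(final axes) [-2.1 -0.1 76.8] twist [ 0.01  0.   -0.14] t 13.6
```

View pics/w8.png

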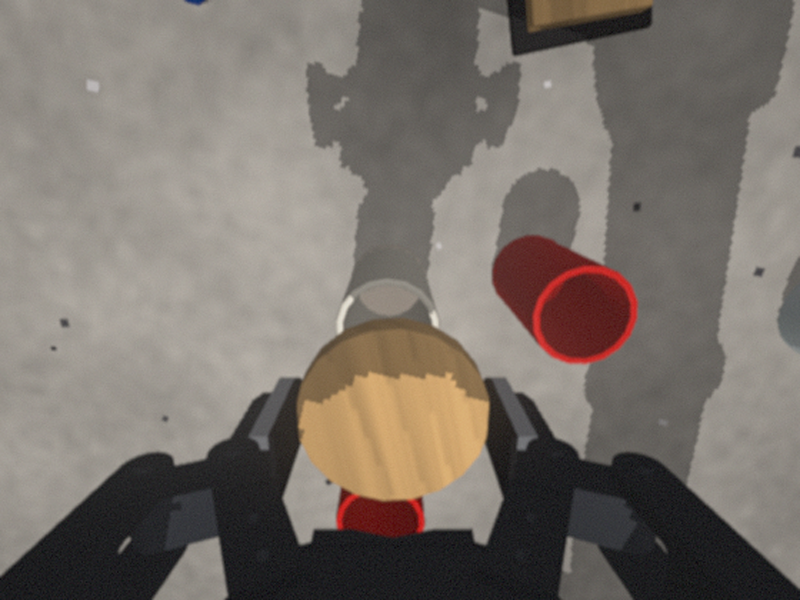

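Rim centre at about (388,327), outer 337–439; lid level, centred at (393,410).

Run:
```python
from h import *
i=dict(np.load("pics/w8_i.npz"));
for n,u,v,z in[("can",388,327,.1),("L",337,327,.1),("R",439,327,.1),("top",388,280,.1)]:
    print(n,ray("",((u+.5)/1.42857-.5,(v+.5)/1.42857-.5),z,i).round(4))
```

```text
can [0.401  0.2984 0.1   ]
L [0.3946 0.3238 0.1   ]
R [0.4074 0.273  0.1   ]
top [0.4251 0.3044 0.1   ]
```

Request:
arm_command(motion=[{"gripper": 55, "slide": [-1, 0, 25], "twist": [0, 0, 0]}, {"gripper": 55, "slide": [0, 0, 25], "twist": [0, 0, 0]}, {"gripper": 55, "slide": [0, 0, 14], "twist": [0, 0, 0]}, {"gripper": 55, "slide": [0, 0, 0], "twist": [0, 0, 0]}, {"gripper": 55, "slide": [0, 0, 0], "twist": [0, 0, 0]}, {"gripper": 55, "slide": [0, 0, 0], "twist": [0, 0, 0]}])

```text
time: 14.2
eef_pos: [0.4012, 0.298, 0.11]
ee_rot: [-3.141, -0.001, 0.249]
contact_force: [-0.4, 0.3, 0.3]
gripper_width: 0.0616
grasp_force: 65.2
```

Request:
arm_command(motion=[{"gripper": 55, "slide": [0, 0, 8], "twist": [0, 0, 0]}, {"gripper": 55, "slide": [0, 0, 4], "twist": [0, 0, 0]}, {"gripper": 55, "slide": [0, 0, 0], "twist": [0, 0, 0]}, {"gripper": 55, "slide": [0, 0, 0], "twist": [0, 0, 0]}, {"gripper": 55, "slide": [0, 0, 0], "twist": [0, 0, 0]}])

```text
time: 14.7
eef_pos: [0.4004, 0.2977, 0.0974]
ee_rot: [-3.142, -0.0, 0.25]
contact_force: [0.1, 0.4, -0.6]
gripper_width: 0.0614
grasp_force: 65.2
```

Request:
arm_command(motion=[{"gripper": 55, "slide": [0, 0, 1], "twist": [0, 0, 0]}, {"gripper": 55, "slide": [0, 0, 0], "twist": [0, 0, 0]}, {"gripper": 55, "slide": [0, 0, 0], "twist": [0, 0, 0]}])

```text
time: 15.0
eef_pos: [0.4003, 0.2976, 0.0963]
ee_rot: [-3.142, -0.0, 0.25]
contact_force: [0.1, -0.3, -1.1]
gripper_width: 0.0617
grasp_force: 65.2
```

Request:
arm_command(motion=[{"gripper": 55, "slide": [0, 0, 0.7], "twist": [0, 0, 0]}, {"gripper": 55, "slide": [0, 0, 0], "twist": [0, 0, 0]}, {"gripper": 55, "slide": [0, 0, 0], "twist": [0, 0, 0]}])

```text
time: 15.3
eef_pos: [0.4004, 0.2977, 0.096]
ee_rot: [3.142, -0.0, 0.25]
contact_force: [-0.3, -0.6, 5.3]
gripper_width: 0.0617
grasp_force: 65.9
```

Request:
arm_command(motion=[{"gripper": 55, "slide": [0, 0, -0.5], "twist": [0, 0, 0]}, {"gripper": 67, "slide": [0, 0, 0], "twist": [0, 0, 0]}, {"gripper": 72, "slide": [0, 0, 0], "twist": [0, 0, 0]}, {"gripper": 78, "slide": [0, 0, 0], "twist": [0, 0, 0]}, {"gripper": 78, "slide": [0, 0, 0], "twist": [0, 0, 0]}, {"gripper": 78, "slide": [0, 0, -10], "twist": [0, 0, 0]}, {"gripper": 78, "slide": [0, 0, -30], "twist": [0, 0, 0]}, {"gripper": 78, "slide": [0, 0, -30], "twist": [0, 0, 0]}])

```text
time: 16.1
eef_pos: [0.3998, 0.2973, 0.167]
ee_rot: [3.141, 0.002, 0.25]
contact_force: [0.5, 0.5, 0.2]
gripper_width: 0.078
grasp_force: 0.0
```

Request:
arm_command(motion=[{"gripper": 78, "slide": [36, 17.5, 0], "twist": [0, 0, 0]}, {"gripper": 78, "slide": [36, 17.5, 0], "twist": [0, 0, 0]}, {"gripper": 78, "slide": [36, 17.5, 0], "twist": [0, 0, 0]}, {"gripper": 78, "slide": [36, 17.5, 0], "twist": [0, 0, 0]}, {"gripper": 78, "slide": [36, 17.5, 0], "twist": [0, 0, 0]}, {"gripper": 78, "slide": [36, 17.5, 10], "twist": [0, 0, 1.5]}, {"gripper": 78, "slide": [0, 0, 20], "twist": [0, 0, 0]}, {"gripper": 78, "slide": [0, 0, 0], "twist": [0, 0, 0]}])

```text
time: 16.9
eef_pos: [0.6348, 0.2472, 0.1339]
ee_rot: [3.14, 0.005, 0.221]
contact_force: [-1.1, -0.2, -0.8]
gripper_width: 0.0778
grasp_force: 0.0
```

Request:
arm_command(motion=[{"gripper": 78, "slide": [0, 0, 0], "twist": [0, 0, 0]}, {"gripper": 78, "slide": [0, 0, 0], "twist": [0, 0, 0]}])

```text
time: 17.1
eef_pos: [0.6348, 0.2504, 0.1372]
ee_rot: [-3.141, -0.001, 0.225]
contact_force: [-0.1, 0.3, 0.1]
gripper_width: 0.0778
grasp_force: 0.0
```

Run:
```python
from h import *
s=ctrl.observe();print(s["eef_pos"],s["gripper_width"]);
snap("wrist","pics/w9.png");snap("top","pics/t9.png")
go(.6357,.2495,.027,np.radians(12.8))
a=cv2.imread("pics/w9.png")[100:500,200:600];b=cv2.resize(cv2.imread("pics/t9.png")[300:420,120:270],(300,240))
c=cv2.resize(cv2.imread("pics/t9.png")[140:230,350:450],(300,160*1))
cv2.imwrite("pics/m9.png",np.hstack([a,np.vstack([b,c])]))
```

```text
[0.63476858 0.25044603 0.13724046] 0.07781942520986634
slide(now) [  0.2   1.  110.4] slide(final axes) [  0.3   0.9 110.4] twist [-0.04 -0.07  0.11] t 17.2
```

View pics/m9.png

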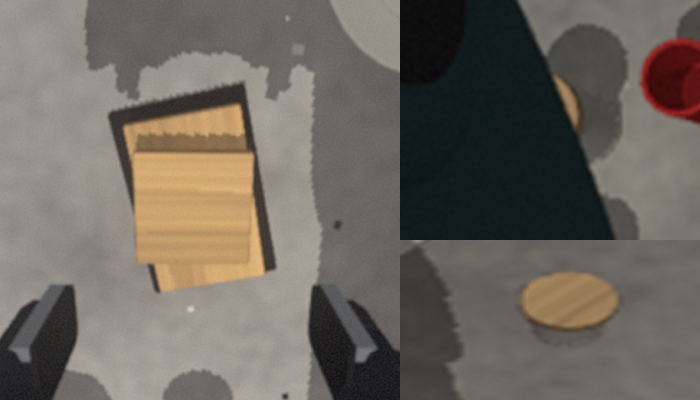

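Square lid corners (full picture): (334,251),(454,251),(450,363),(337,363); oblong corners (322,224),(442,203),(467,371),(360,392).

Run:
```python
from h import *
i=dict(np.load("pics/w9_i.npz"))
for n,z,c in (("sq",.042,[(334,251),(454,251),(450,363),(337,363)]),("ob",.024,[(322,224),(442,203),(467,371),(360,392)])):
    P=np.array([ray("",((u+.5)/1.42857-.5,(v+.5)/1.42857-.5),z,i)[:2] for u,v in c]);e=np.roll(P,-1,0)-P
    print(n,P.mean(0).round(4),np.linalg.norm(e,axis=1).round(4),np.degrees(np.arctan2(e[:,1],e[:,0])).round(1))
```

```text
sq [0.6362 0.2492] [0.0645 0.0658 0.0658 0.0658] [ -77.2 -166.8  102.8   12.1]
ob [0.6352 0.2462] [0.0687 0.1052 0.0693 0.1083] [ -67.4 -156.6  115.1   23. ]
```

Request:
arm_command(motion=[{"gripper": 78, "slide": [0, 0, 30], "twist": [0, 0, 0]}, {"gripper": 78, "slide": [0, 0, 30], "twist": [0, 0, 0]}, {"gripper": 78, "slide": [0, 0, 18], "twist": [0, 0, 0]}, {"gripper": 78, "slide": [0, 0, 0], "twist": [0, 0, 0]}, {"gripper": 78, "slide": [0, 0, 0], "twist": [0, 0, 0]}, {"gripper": 78, "slide": [0, 0, 0], "twist": [0, 0, 0]}])

```text
time: 17.8
eef_pos: [0.6367, 0.25, 0.0597]
ee_rot: [-3.141, -0.003, 0.224]
contact_force: [-0.1, -0.7, 0.2]
gripper_width: 0.0779
grasp_force: 0.0
```

Run:
```python
from h import *
go(.636,.249,.0265,np.radians(13))
```

```text
slide(now) [-1.   0.9 33.2] slide(final axes) [-0.9  0.8 33.2] twist [-0.04 -0.16 -0.18] t 17.8
```

Request:
arm_command(motion=[{"gripper": 78, "slide": [-0.5, 0.8, 18], "twist": [0, 0, 0]}, {"gripper": 78, "slide": [0, 0, 15], "twist": [0, 0, 0]}, {"gripper": 78, "slide": [0, 0, 0], "twist": [0, 0, 0]}, {"gripper": 78, "slide": [0, 0, 0], "twist": [0, 0, 0]}, {"gripper": 57, "slide": [0, 0, 0], "twist": [0, 0, 0]}, {"gripper": 57, "slide": [0, 0, 0], "twist": [0, 0, 0]}, {"gripper": 57, "slide": [0, 0, 0], "twist": [0, 0, 0]}, {"gripper": 57, "slide": [0, 0, 0], "twist": [0, 0, 0]}])

```text
time: 18.6
eef_pos: [0.6358, 0.2487, 0.0257]
ee_rot: [-3.141, -0.001, 0.224]
contact_force: [0.5, 1.1, 3.1]
gripper_width: 0.0644
grasp_force: 66.3
```

Request:
arm_command(motion=[{"gripper": 57, "slide": [0, 0, -5], "twist": [0, 0, 0]}, {"gripper": 57, "slide": [0, 0, -20], "twist": [0, 0, 0]}, {"gripper": 57, "slide": [0, 0, -40], "twist": [0, 0, 0]}, {"gripper": 57, "slide": [0, 0, -40], "twist": [0, 0, 0]}, {"gripper": 57, "slide": [0, 0, -20], "twist": [0, 0, -6]}, {"gripper": 57, "slide": [0, 0, 0], "twist": [0, 0, -6]}, {"gripper": 57, "slide": [0, 0, 0], "twist": [0, 0, -5.6]}, {"gripper": 57, "slide": [0, 0, 0], "twist": [0, 0, 0]}])

```text
time: 19.4
eef_pos: [0.6351, 0.2479, 0.1503]
ee_rot: [-3.141, 0.0, 0.53]
contact_force: [-0.3, 0.0, -0.0]
gripper_width: 0.0644
grasp_force: 66.1
```

Request:
arm_command(motion=[{"gripper": 57, "slide": [0, 0, 0], "twist": [0, 0, 0]}])

```text
time: 19.5
eef_pos: [0.635, 0.248, 0.1499]
ee_rot: [-3.141, 0.001, 0.529]
contact_force: [-0.8, -0.6, -0.7]
gripper_width: 0.0641
grasp_force: 66.1
```

Run:
```python
from h import *
go(.612,-.2333,.15,np.radians(30.4))
```

```text
slide(now) [-2.625e+02  4.040e+02  1.000e-01] slide(final axes) [-2.634e+02  4.035e+02 -1.000e-01] twist [-0.01  0.04 -0.12] t 19.5
```

Request:
arm_command(motion=[{"gripper": 57, "slide": [-22, 33.7, 0], "twist": [0, 0, 0]}, {"gripper": 57, "slide": [-22, 33.7, 0], "twist": [0, 0, 0]}, {"gripper": 57, "slide": [-22, 33.7, 0], "twist": [0, 0, 0]}, {"gripper": 57, "slide": [-22, 33.7, 0], "twist": [0, 0, 0]}, {"gripper": 57, "slide": [-22, 33.7, 0], "twist": [0, 0, 0]}, {"gripper": 57, "slide": [-22, 33.7, 0], "twist": [0, 0, 0]}, {"gripper": 57, "slide": [-22, 33.7, 0], "twist": [0, 0, 0]}, {"gripper": 57, "slide": [-22, 33.7, 0], "twist": [0, 0, 0]}])

```text
time: 20.3
eef_pos: [0.6196, -0.0748, 0.1499]
ee_rot: [-3.141, 0.0, 0.529]
contact_force: [0.5, -0.8, -0.5]
gripper_width: 0.064
grasp_force: 66.1
```

Request:
arm_command(motion=[{"gripper": 57, "slide": [-22, 33.7, 0], "twist": [0, 0, 0]}, {"gripper": 57, "slide": [-22, 33.7, 0], "twist": [0, 0, 0]}, {"gripper": 57, "slide": [-22, 33.7, 0], "twist": [0, 0, 0]}, {"gripper": 57, "slide": [-22, 33.7, 0], "twist": [0, 0, 0]}, {"gripper": 57, "slide": [0, 0, 0], "twist": [0, 0, 0]}, {"gripper": 57, "slide": [0, 0, 0], "twist": [0, 0, 0]}, {"gripper": 57, "slide": [0, 0, 0], "twist": [0, 0, 0]}, {"gripper": 57, "slide": [0, 0, 0], "twist": [0, 0, 0]}])

```text
time: 21.1
eef_pos: [0.6128, -0.2315, 0.1501]
ee_rot: [-3.141, -0.001, 0.534]
contact_force: [-0.1, 0.4, -0.5]
gripper_width: 0.0639
grasp_force: 66.1
```

Run:
```python
from h import *
go(.612,-.2333,.0807,np.radians(30.4))
s=ctrl.observe();print(s["eef_pos"])
snap("wrist","pics/w10.png")
```

```text
slide(now) [-1.6  1.2 69.4] slide(final axes) [-1.6  1.2 69.4] twist [-0.06 -0.04  0.18] t 21.1
[ 0.61276504 -0.23150378  0.1501159 ]
```

View pics/w10.png

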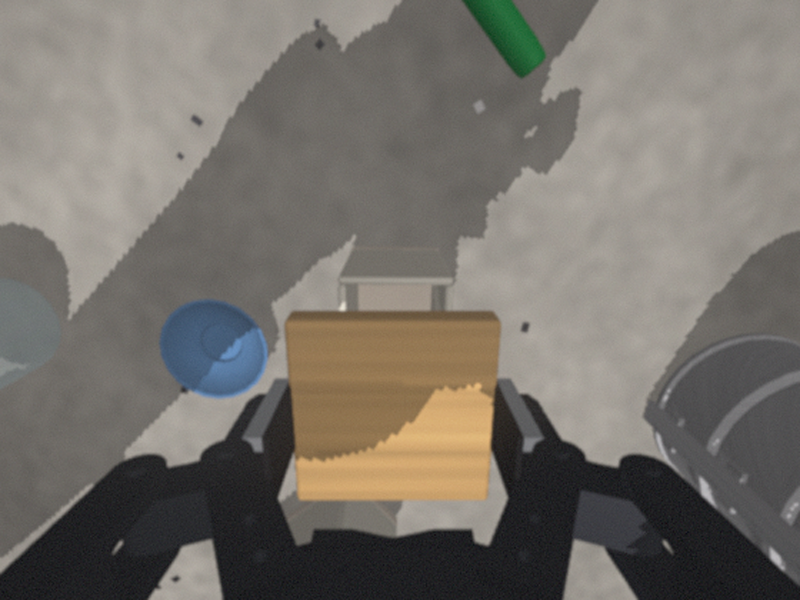

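Rim's far edge runs (339,278)–(457,279), parallel to the lid (edges 288–499); square lid level.

Run:
```python
from h import *
i=dict(np.load("pics/w10_i.npz"))
a,b=[ray("",((u+.5)/1.42857-.5,(v+.5)/1.42857-.5),.085,i)[:2] for u,v in((339,278),(457,279))]
e=b-a;n=np.array([e[1],-e[0]])/np.linalg.norm(e);n=n if n[0]<0 else -n
c=(a+b)/2+n*.028;print(c.round(4),np.linalg.norm(e).round(4),np.degrees(np.arctan2(e[1],e[0])).round(1))
go(c[0],c[1],.0807,np.radians(30.4))
```

```text
[ 0.6127 -0.2354] 0.0565 -60.0
slide(now) [-2.   3.2 69.4] slide(final axes) [-1.9  3.1 69.4] twist [-0.04 -0.03  0.17] t 21.15
```

Request:
arm_command(motion=[{"gripper": 57, "slide": [-1, 1.5, 20], "twist": [0, 0, 0]}, {"gripper": 57, "slide": [0, 0, 25], "twist": [0, 0, 0]}, {"gripper": 57, "slide": [0, 0, 10], "twist": [0, 0, 0]}, {"gripper": 57, "slide": [0, 0, 0], "twist": [0, 0, 0]}, {"gripper": 57, "slide": [0, 0, 0], "twist": [0, 0, 0]}, {"gripper": 57, "slide": [0, 0, 0], "twist": [0, 0, 0]}, {"gripper": 57, "slide": [0, 0, 0], "twist": [0, 0, 0]}])

```text
time: 21.85
eef_pos: [0.613, -0.236, 0.0963]
ee_rot: [3.14, -0.001, 0.531]
contact_force: [-0.5, 0.5, -1.2]
gripper_width: 0.0644
grasp_force: 66.1
```

Request:
arm_command(motion=[{"gripper": 57, "slide": [0, -1, 7], "twist": [0, 0, 0]}, {"gripper": 57, "slide": [0, 0, 6.5], "twist": [0, 0, 0]}, {"gripper": 57, "slide": [0, 0, 0], "twist": [0, 0, 0]}, {"gripper": 57, "slide": [0, 0, 0], "twist": [0, 0, 0]}, {"gripper": 57, "slide": [0, 0, 0], "twist": [0, 0, 0]}])

```text
time: 22.35
eef_pos: [0.6115, -0.2349, 0.0813]
ee_rot: [-3.141, 0.0, 0.531]
contact_force: [0.4, -1.0, -0.4]
gripper_width: 0.0644
grasp_force: 66.1
```

Request:
arm_command(motion=[{"gripper": 57, "slide": [0, 0, 1], "twist": [0, 0, 0]}, {"gripper": 57, "slide": [0, 0, 0], "twist": [0, 0, 0]}, {"gripper": 57, "slide": [0, 0, 0], "twist": [0, 0, 0]}])

```text
time: 22.65
eef_pos: [0.6117, -0.2349, 0.0807]
ee_rot: [3.142, 0.0, 0.531]
contact_force: [-0.1, 0.3, 1.8]
gripper_width: 0.0642
grasp_force: 66.2
```

Request:
arm_command(motion=[{"gripper": 57, "slide": [0, 0, 0.7], "twist": [0, 0, 0]}, {"gripper": 57, "slide": [0, 0, 0], "twist": [0, 0, 0]}, {"gripper": 57, "slide": [0, 0, 0], "twist": [0, 0, 0]}])

```text
time: 22.95
eef_pos: [0.6117, -0.235, 0.0807]
ee_rot: [3.141, 0.0, 0.531]
contact_force: [-1.3, -0.0, 4.6]
gripper_width: 0.0646
grasp_force: 66.8
```

Request:
arm_command(motion=[{"gripper": 57, "slide": [0, 0, -0.7], "twist": [0, 0, 0]}, {"gripper": 69, "slide": [0, 0, 0], "twist": [0, 0, 0]}, {"gripper": 74, "slide": [0, 0, 0], "twist": [0, 0, 0]}, {"gripper": 80, "slide": [0, 0, 0], "twist": [0, 0, 0]}, {"gripper": 80, "slide": [0, 0, 0], "twist": [0, 0, 0]}, {"gripper": 80, "slide": [0, 0, -10], "twist": [0, 0, 0]}, {"gripper": 80, "slide": [0, 0, -30], "twist": [0, 0, 0]}, {"gripper": 80, "slide": [0, 0, -30], "twist": [0, 0, 0]}])

```text
time: 23.75
eef_pos: [0.6112, -0.2348, 0.1512]
ee_rot: [-3.14, 0.001, 0.531]
contact_force: [-0.5, -0.6, -0.3]
gripper_width: 0.0802
grasp_force: 0.0
```

Request:
arm_command(motion=[{"gripper": 80, "slide": [22, -33.6, 0], "twist": [0, 0, 0]}, {"gripper": 80, "slide": [22, -33.6, 0], "twist": [0, 0, 0]}, {"gripper": 80, "slide": [22, -33.6, 0], "twist": [0, 0, 0]}, {"gripper": 80, "slide": [22, -33.6, 0], "twist": [0, 0, 0]}, {"gripper": 80, "slide": [22, -33.6, 0], "twist": [0, 0, 0]}, {"gripper": 80, "slide": [22, -33.6, 0], "twist": [0, 0, 0]}, {"gripper": 80, "slide": [22, -33.6, 0], "twist": [0, 0, 0]}, {"gripper": 80, "slide": [22, -33.6, 0], "twist": [0, 0, 0]}])

```text
time: 24.55
eef_pos: [0.6276, 0.0876, 0.1515]
ee_rot: [3.141, -0.001, 0.531]
contact_force: [0.9, 0.1, -0.7]
gripper_width: 0.0803
grasp_force: 0.0
```

Request:
arm_command(motion=[{"gripper": 80, "slide": [22, -33.6, 0], "twist": [0, 0, 0]}, {"gripper": 80, "slide": [22, -33.6, 0], "twist": [0, 0, 0]}, {"gripper": 80, "slide": [22, -33.6, 0], "twist": [0, 0, 0]}, {"gripper": 80, "slide": [22, -33.6, 0], "twist": [0, 0, 0]}, {"gripper": 80, "slide": [0, 0, 15], "twist": [0, 0, 4]}, {"gripper": 80, "slide": [0, 0, 15], "twist": [0, 0, 3.6]}, {"gripper": 80, "slide": [0, 0, 0], "twist": [0, 0, 0]}, {"gripper": 80, "slide": [0, 0, 0], "twist": [0, 0, 0]}])

```text
time: 25.35
eef_pos: [0.6353, 0.2462, 0.121]
ee_rot: [3.141, 0.0, 0.399]
contact_force: [0.1, -0.4, 0.4]
gripper_width: 0.0799
grasp_force: 0.0
```

Run:
```python
from h import *
s=ctrl.observe();print(s["eef_pos"])
snap("wrist","pics/w11.png");ctrl.read_camera("top")
go(.6352,.2462,.0075,np.radians(22.8))
# oblong lid: segmentation of lid in the wrist image
i=dict(np.load("pics/w11_i.npz"));im=np.load("pics/w11.npy");h=cv2.cvtColor(im,cv2.COLOR_RGB2HSV)
m=((h[...,0]>8)&(h[...,0]<25)&(h[...,1]>75)).astype(np.uint8);n,l,st,ce=cv2.connectedComponentsWithStats(m)
k=1+np.argmax(st[1:,4]);c=cv2.findContours((l==k).astype(np.uint8),0,1)[0][0][:,0]
P=np.array([ray("",p,.024,i)[:2] for p in c])
(cx,cy),(w,hh),an=cv2.minAreaRect((P*1e3).astype(np.float32));print(st[k],cx,cy,w,hh,an)
```

```text
[0.63531617 0.2461857  0.12097774]
slide(now) [ -1.   -0.2 114.2] slide(final axes) [ -0.8  -0.2 114.2] twist [-0.   -0.09  0.02] t 25.45
[  227   147    92   131 11170] 635.3579711914062 246.7500762939453 109.79934692382812 69.78555297851562 22.9871768951416
```

Request:
arm_command(motion=[{"gripper": 80, "slide": [0, 0, 30], "twist": [0, 0, 0]}, {"gripper": 80, "slide": [0, 0, 30], "twist": [0, 0, 0]}, {"gripper": 80, "slide": [0, 0, 20], "twist": [0, 0, 0]}, {"gripper": 80, "slide": [0, 0, 15], "twist": [0, 0, 0]}, {"gripper": 80, "slide": [0, 0, 10], "twist": [0, 0, 0]}, {"gripper": 80, "slide": [0, 0, 0], "twist": [0, 0, 0]}, {"gripper": 80, "slide": [0, 0, 0], "twist": [0, 0, 0]}, {"gripper": 80, "slide": [0, 0, 0], "twist": [0, 0, 0]}])

```text
time: 26.25
eef_pos: [0.6362, 0.2469, 0.0168]
ee_rot: [-3.141, -0.002, 0.398]
contact_force: [-0.3, 0.2, -0.6]
gripper_width: 0.0797
grasp_force: 0.0
```

Run:
```python
from h import *
go(.6354,.2465,.0082,np.radians(22.9))
```

```text
slide(now) [-0.9  0.   8.6] slide(final axes) [-0.9  0.   8.6] twist [-0.01 -0.13 -0.09] t 26.25
```

Request:
arm_command(motion=[{"gripper": 80, "slide": [-0.5, 0, 8], "twist": [0, 0, 0]}, {"gripper": 80, "slide": [0, 0, 0], "twist": [0, 0, 0]}, {"gripper": 80, "slide": [0, 0, 0], "twist": [0, 0, 0]}, {"gripper": 58, "slide": [0, 0, 0], "twist": [0, 0, 0]}, {"gripper": 58, "slide": [0, 0, 0], "twist": [0, 0, 0]}, {"gripper": 58, "slide": [0, 0, 0], "twist": [0, 0, 0]}, {"gripper": 58, "slide": [0, 0, 0], "twist": [0, 0, 0]}, {"gripper": 58, "slide": [0, 0, 0], "twist": [0, 0, 0]}])

```text
time: 27.05
eef_pos: [0.6353, 0.2466, 0.0082]
ee_rot: [-3.141, -0.001, 0.398]
contact_force: [-0.6, 0.4, 5.7]
gripper_width: 0.0665
grasp_force: 67.3
```

Request:
arm_command(motion=[{"gripper": 58, "slide": [0, 0, -5], "twist": [0, 0, 0]}, {"gripper": 58, "slide": [0, 0, -20], "twist": [0, 0, 0]}, {"gripper": 58, "slide": [0, 0, -40], "twist": [0, 0, 7]}, {"gripper": 58, "slide": [0, 0, -40], "twist": [0, 0, 7]}, {"gripper": 58, "slide": [0, 0, -35], "twist": [0, 0, 7]}, {"gripper": 58, "slide": [0, 0, -10], "twist": [0, 0, 7]}, {"gripper": 58, "slide": [0, 0, 0], "twist": [0, 0, 7]}, {"gripper": 58, "slide": [0, 0, 0], "twist": [0, 0, 7.5]}])

```text
time: 27.85
eef_pos: [0.6345, 0.246, 0.1581]
ee_rot: [-3.141, -0.0, -0.349]
contact_force: [0.2, -0.2, -0.5]
gripper_width: 0.0661
grasp_force: 66.9
```

Request:
arm_command(motion=[{"gripper": 58, "slide": [0, 0, 0], "twist": [0, 0, 0]}, {"gripper": 58, "slide": [0, 0, 0], "twist": [0, 0, 0]}])

```text
time: 28.05
eef_pos: [0.6343, 0.246, 0.1571]
ee_rot: [3.141, 0.001, -0.341]
contact_force: [-0.6, -0.1, -0.1]
gripper_width: 0.0661
grasp_force: 66.9
```

Run:
```python
from h import *
go(.412,-.2883,.15,np.radians(-19.7));print(ctrl.observe()["joint_pos"])
```

```text
slide(now) [-30.9 577.9   7.7] slide(final axes) [-29.1 578.    7.1] twist [0.06 0.04 0.18] t 28.05
[-0.38203207  0.61678563 -0.08154169  1.76640141  0.06854626  0.76240777
 -2.40973697]
```

Request:
arm_command(motion=[{"gripper": 58, "slide": [-2.3, 44.4, 0], "twist": [0, 0, 0]}, {"gripper": 58, "slide": [-2.3, 44.4, 0], "twist": [0, 0, 0]}, {"gripper": 58, "slide": [-2.3, 44.4, 0], "twist": [0, 0, 0]}, {"gripper": 58, "slide": [-2.3, 44.4, 0], "twist": [0, 0, 0]}, {"gripper": 58, "slide": [-2.3, 44.4, 0], "twist": [0, 0, 0]}, {"gripper": 58, "slide": [-2.3, 44.4, 0], "twist": [0, 0, 0]}, {"gripper": 58, "slide": [-2.3, 44.4, 0], "twist": [0, 0, 0]}, {"gripper": 58, "slide": [-2.3, 44.4, 0], "twist": [0, 0, 0]}])

```text
time: 28.85
eef_pos: [0.4969, -0.0836, 0.1575]
ee_rot: [3.142, 0.0, -0.341]
contact_force: [0.8, -0.3, -1.0]
gripper_width: 0.0661
grasp_force: 66.9
```

Request:
arm_command(motion=[{"gripper": 58, "slide": [-2.3, 44.4, 0], "twist": [0, 0, 0]}, {"gripper": 58, "slide": [-2.3, 44.4, 0], "twist": [0, 0, 0]}, {"gripper": 58, "slide": [-2.3, 44.4, 0], "twist": [0, 0, 0]}, {"gripper": 58, "slide": [-2.3, 44.4, 0], "twist": [0, 0, 0]}, {"gripper": 58, "slide": [-2.3, 44.4, 0], "twist": [0, 0, 0]}, {"gripper": 58, "slide": [0, 0, 0], "twist": [0, 0, 0]}, {"gripper": 58, "slide": [0, 0, 0], "twist": [0, 0, 0]}, {"gripper": 58, "slide": [0, 0, 0], "twist": [0, 0, 0]}])

```text
time: 29.65
eef_pos: [0.4126, -0.2861, 0.1575]
ee_rot: [-3.141, 0.0, -0.341]
contact_force: [0.3, 0.3, -0.8]
gripper_width: 0.0662
grasp_force: 66.9
```

Request:
arm_command(motion=[{"gripper": 58, "slide": [0, 0, 0], "twist": [0, 0, 0]}, {"gripper": 58, "slide": [0, 0, 0], "twist": [0, 0, 0]}])

```text
time: 29.85
eef_pos: [0.413, -0.2857, 0.1576]
ee_rot: [-3.141, 0.0, -0.34]
contact_force: [-0.1, 0.9, 0.1]
gripper_width: 0.0662
grasp_force: 66.9
```

Run:
```python
from h import *
go(.412,-.2883,.0582,np.radians(-19.7));print(ctrl.observe()["eef_pos"])
snap("wrist","pics/w12.png")
```

```text
slide(now) [-0.1  2.8 99.4] slide(final axes) [-0.1  2.7 99.4] twist [-0.03  0.    0.21] t 29.85
[ 0.41297861 -0.28573276  0.15757832]
```

View pics/w12.png

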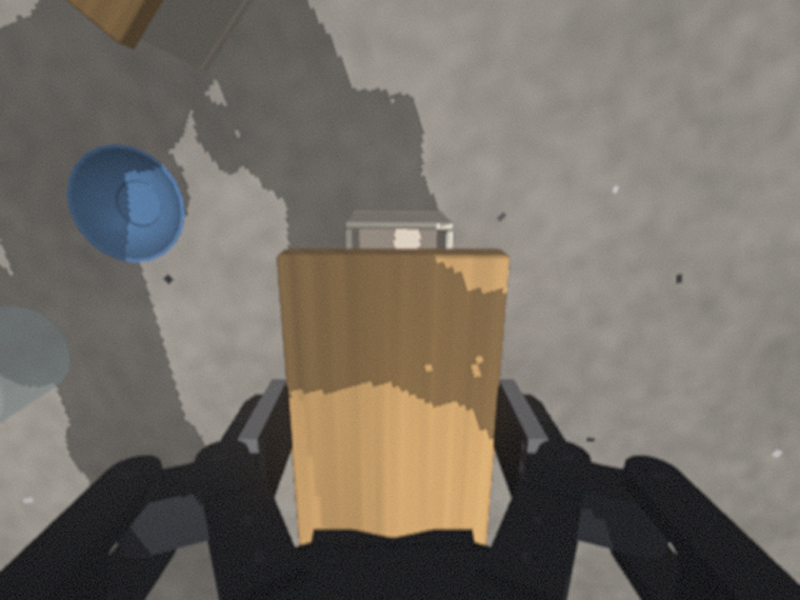

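Rim's far short edge runs (346,225)–(453,226), parallel to the lid's far edge (277–508, row 254).

Run:
```python
from h import *
i=dict(np.load("pics/w12_i.npz"))
f=lambda u,v,z:ray("",((u+.5)/1.42857-.5,(v+.5)/1.42857-.5),z,i)[:2]
a,b=f(346,225,.062),f(453,226,.062)
e=b-a;n=np.array([e[1],-e[0]])/np.linalg.norm(e);n=n if n[0]<0 else -n
c=(a+b)/2+n*.049;print(c.round(4),np.linalg.norm(e).round(4),np.degrees(np.arctan2(e[1],e[0])).round(1))
z=.1576-.0022+.018;a,b=f(277,254,z),f(508,254,z);e=b-a;n=np.array([e[1],-e[0]])/np.linalg.norm(e);n=n if n[0]<0 else -n
print("lid",((a+b)/2+n*.054).round(4),np.linalg.norm(e).round(4))
go(c[0],c[1],.0582,np.radians(-19.7))
```

```text
[ 0.4107 -0.289 ] 0.0566 -110.1
lid [ 0.4129 -0.2863] 0.0663
slide(now) [-1.   3.6 99.4] slide(final axes) [-1.   3.6 99.4] twist [-0.02  0.    0.18] t 29.9
```

Request:
arm_command(motion=[{"gripper": 58, "slide": [-0.5, 2.5, 30], "twist": [0, 0, 0]}, {"gripper": 58, "slide": [0, 0, 30], "twist": [0, 0, 0]}, {"gripper": 58, "slide": [0, 0, 22], "twist": [0, 0, 0]}, {"gripper": 58, "slide": [0, 0, 0], "twist": [0, 0, 0]}, {"gripper": 58, "slide": [0, 0, 0], "twist": [0, 0, 0]}, {"gripper": 58, "slide": [0, 0, 0], "twist": [0, 0, 0]}, {"gripper": 58, "slide": [0, 0, 0], "twist": [0, 0, 0]}])

```text
time: 30.6
eef_pos: [0.4118, -0.2898, 0.0768]
ee_rot: [3.141, -0.002, -0.343]
contact_force: [-0.6, -0.1, -0.7]
gripper_width: 0.0658
grasp_force: 67.0
```

Request:
arm_command(motion=[{"gripper": 58, "slide": [0, -0.5, 10], "twist": [0, 0, 0]}, {"gripper": 58, "slide": [0, 0, 6.5], "twist": [0, 0, 0]}, {"gripper": 58, "slide": [0, 0, 0], "twist": [0, 0, 0]}, {"gripper": 58, "slide": [0, 0, 0], "twist": [0, 0, 0]}, {"gripper": 58, "slide": [0, 0, 0], "twist": [0, 0, 0]}])

```text
time: 31.1
eef_pos: [0.4109, -0.2888, 0.059]
ee_rot: [-3.142, 0.0, -0.344]
contact_force: [0.6, 0.7, 0.0]
gripper_width: 0.0659
grasp_force: 67.1
```

Request:
arm_command(motion=[{"gripper": 58, "slide": [0, 0, 1], "twist": [0, 0, 0]}, {"gripper": 58, "slide": [0, 0, 0], "twist": [0, 0, 0]}, {"gripper": 58, "slide": [0, 0, 0], "twist": [0, 0, 0]}])

```text
time: 31.4
eef_pos: [0.4111, -0.2889, 0.0582]
ee_rot: [3.142, -0.0, -0.344]
contact_force: [-0.9, -0.1, 0.9]
gripper_width: 0.066
grasp_force: 67.1
```

Request:
arm_command(motion=[{"gripper": 58, "slide": [0, 0, 0.7], "twist": [0, 0, 0]}, {"gripper": 58, "slide": [0, 0, 0], "twist": [0, 0, 0]}, {"gripper": 58, "slide": [0, 0, 0], "twist": [0, 0, 0]}])

```text
time: 31.7
eef_pos: [0.4111, -0.2889, 0.0581]
ee_rot: [3.141, -0.0, -0.344]
contact_force: [-1.6, 1.5, 7.8]
gripper_width: 0.0658
grasp_force: 68.0
```

Contact at the predicted height; release, lift, and back off for the last look.

Request:
arm_command(motion=[{"gripper": 58, "slide": [0, 0, -0.8], "twist": [0, 0, 0]}, {"gripper": 71, "slide": [0, 0, 0], "twist": [0, 0, 0]}, {"gripper": 76, "slide": [0, 0, 0], "twist": [0, 0, 0]}, {"gripper": 81, "slide": [0, 0, 0], "twist": [0, 0, 0]}, {"gripper": 81, "slide": [0, 0, 0], "twist": [0, 0, 0]}, {"gripper": 81, "slide": [0, 0, -10], "twist": [0, 0, 0]}, {"gripper": 81, "slide": [0, 0, -40], "twist": [0, 0, 0]}, {"gripper": 81, "slide": [0, 0, -50], "twist": [0, 0, 0]}])

```text
time: 32.5
eef_pos: [0.4097, -0.288, 0.1582]
ee_rot: [-3.141, 0.005, -0.343]
contact_force: [1.3, -0.8, 0.3]
gripper_width: 0.0815
grasp_force: 0.0
```

Request:
arm_command(motion=[{"gripper": 81, "slide": [0, 0, -40], "twist": [0, 0, 0]}, {"gripper": 81, "slide": [-10, 40, 0], "twist": [0, 0, 0]}, {"gripper": 81, "slide": [-20, 40, 0], "twist": [0, 0, 0]}, {"gripper": 81, "slide": [-20, 40, 0], "twist": [0, 0, 0]}, {"gripper": 81, "slide": [-20, 40, 0], "twist": [0, 0, 0]}, {"gripper": 81, "slide": [-20, 40, 0], "twist": [0, 0, 0]}, {"gripper": 81, "slide": [0, 0, 0], "twist": [0, 0, 0]}, {"gripper": 81, "slide": [0, 0, 0], "twist": [0, 0, 0]}])

```text
time: 33.3
eef_pos: [0.2576, -0.4476, 0.1987]
ee_rot: [3.141, -0.0, -0.347]
contact_force: [0.8, -0.8, 1.0]
gripper_width: 0.0812
grasp_force: 0.0
```

Run:
```python
from h import *
snap("top","pics/t13.png");snap("scene","pics/s13.png")
a=cv2.imread("pics/t13.png")[140:420,150:660];b=cv2.imread("pics/s13.png")[190:480,190:700]
cv2.imwrite("pics/m13.png",np.vstack([a,b]))
print(ctrl.observe()["eef_pos"],ctrl.observe()["time"])
```

```text
[ 0.25982072 -0.44600229  0.19850989] 33.4
```

View pics/m13.png

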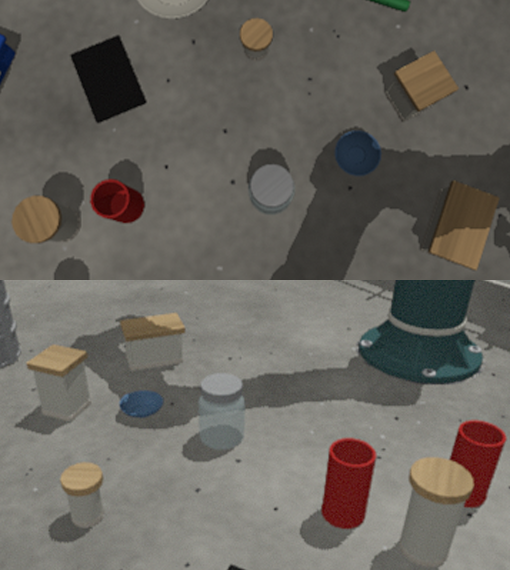

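All four lids lie flat on their canisters (top crop: (257,34), (37,219), (427,81), (466,224)). The jar, dish and red canisters stand where they were.

```bash
python3 -c "
from cell import ctrl
print(ctrl.hand_in())"
```

```text
the job is handed in; nothing more can be done
None
```

All four lids went from the top of the stack down onto their own canisters and lie flat and closed in the last pictures, with the jar and sauce dish still in place; the job was handed in at about 33 s of the 122 s allowed.

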